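# Unpile the slide-reading kit into its fitted trays

### The arm

A 6-joint arm with a two-finger parallel gripper is mounted at the origin on a cart in front of the work surface, level with it; the furniture and walls round the work are solid. World frame = base frame: x ahead of the robot, y to its left, z up, the work surface at z = 0. Lengths are in m, angles in rad, forces in N, time in s.
With the tool pointing down it reaches from about 0.225 to 0.875 m from the base axis. Payload 3.4 kg.
Tool frame: the origin (TCP) lies at the very end of the fingers, on their centre line; the grasp point (between the pads) lies 19 mm behind it; z points along the fingers, y is the direction in which the jaws open and shut (so a half turn about z gives the same grasp; the last joint's range is limited). The gripper opens to 85 mm and grips with 20 to 120 N. Pads are 22 mm wide; open, the fingers measure 114 mm over their backs; the gripper's body (76 mm by 85 mm) begins 54 mm behind the grasp point. The pads swing forward as they close: fully open they stand 13 mm farther back than shut.
Start: joints at [-1.283, 0.276, 1.505, -0, 1.361, -0.121], TCP at [0.229, -0.528, 0.231] pointing down, gripper open.
Joint ranges: [-2.89, 2.89], [-0.75, 2.08], [0.22, 2.7], [-1.18, 4.32], [0.11, 2.71], [-2.7, 2.7]. Speed limits (rad/s): [2.57, 2.57, 3.14, 3.14, 3.14, 3.14].

### API

Orientations are given as a unit quaternion [w, x, y, z].
In Python, from rig import get_state, get_image, calibration, sign_off gives the robot as it stands. The module is installed in compiled form; this text tells all that it offers.
- The arm moves only by the tool drive_tool, never from a script. Its argument "targets" is one flat list of numbers, 7 for each row, row after row: the turn, a rotation vector about the tool's x, y, z in degrees, then the shift along the tool's x, y, z in mm, then the opening, from 0 (shut) to 1 (fully open). In form: [wx, wy, wz, tx, ty, tz, fingers, wx, wy, wz, tx, ty, tz, fingers, ...]. A call has 1 to 12 rows; each row shifts and turns the commanded pose from where the row before left it, along the tool's axes as they then stand; what a row does not reach is not made up. A row lasts 1/8 s, in which the tool goes at most 62.5 mm and 10.7 degrees, less where a joint would pass 70% of its speed; a pose out of reach is approached as far as the arm can. A call is refused whole if a number of a shift passes 62.5 or a number of a turn 10.7, either way. A call with a gripper value outside its range is refused whole. The fingers move at their own pace and stop on an object; "grip_force" is the grip in N (left out, the last holds). Time passes only in rows, so rows that do not move let the fingers close. It gives the time, the measured TCP pose, the force and the opening at its end, in the units of the state.
- get_state(): the state, without advancing time (a new reading comes with each control period).
- get_image(name): name is "scene" or "side" or "wrist"; returns the picture (400x640x3 uint8, red, green, blue); there is no depth.
- calibration(name): a dict with "mtx" (3x3 intrinsics, pixels), "distortion" ([k1, k2, p1, p2, k3] as OpenCV has them; the pictures are not rectified), "world_to_cam" (4x4, takes a point from world to camera coordinates); the wrist camera has in their place "hand_eye" (4x4, takes a point from camera to tool coordinates, whose origin is the TCP and whose axes are the flange's). Camera axes: x right, y down, z forward; pixel columns grow to the right and rows downward; lengths in m; the calibration is good to about 2 mm. A picture is of the moment at which its call begins: read the wrist's pose just before it. calibration takes no time and is no camera call.
- sign_off(): hands the job in, once; it reports no verdict.
The state is a dict: "clock": time; "qpos": joint angles; "qd": joint speeds; "effort": joint torques, N m; "position": TCP position; "ee_rot": TCP orientation; "contact_force": force on the tool from outside, world axes, zero at the start; "moment": the same for the moment, N m; "width": finger opening in m.
Only numpy, scipy, OpenCV 4.12 (cv2) and the standard library are available. Lean on these libraries where they do the work, as an engineer would, in place of code of your own. Each camera call takes 0.05 s, during which the arm holds its last target.

### The job

Someone left the slide-reading kit piled up on the slide box. Take the pile apart from the top down, one thing at a time, and set each thing gently, upright, into the grey holder that fits it: the rubber stamp in the smallest oblong tray, the dropper bottle in the round collar, the timer (face up) in the nearly square tray and the slide box in the largest tray, each standing flat on the holder's floor and square with the tray, long side along long side (the timer may go in by any side). Do not drop or tip anything, and leave the sample cup and the cotton jar where they are.

Things in the scene. Friction and masses are not known exactly. Their poses are not given: they have to be found in the camera images.
- slide_box: Dark green slide storage box, shut (lid fixed), bottom of the pile. Body 66 (x) x 98 (y) x 37 (z) mm; a small brass hook sticks out 3 mm at the middle of its -x face. Origin: centre of its underside; z up. About 0.2 kg.
- timer: White bench timer lying on its back, keys and display up, on the slide box near its -y end. 62 (x) x 66 (y) mm, body 16 mm high (keys reach 18), edges rounded. Its underside is level with the slide box's top, and its sides stand about 2 mm inside the box's long sides, so grip it without reaching below its underside. Origin: centre of its underside; z up. About 0.08 kg.
- stamp: Rubber stamp with a turned wooden handle, standing on the timer. Foot plate 22 (x) x 46 (y) mm, 12 mm high; the round handle on it is 24 mm across at its widest (the knob at the top), overall height 64 mm. Origin: centre of its underside; z up. About 0.05 kg.
- oil_bottle: Small brown dropper bottle with a white cap, standing on the slide box beside the timer, near the box's +y end. Round body 24 mm across up to 40 mm height, shoulder to 50 mm, cap and tip to 62 mm. Origin: centre of its underside; z up. About 0.03 kg.
- slide_tray: Grey plastic tray for the slide box, the largest oblong one, fixed to the bench, with a flat black pad in each corner of its floor (the other two trays too). Opening 82 (x) x 114 (y) mm, walls 4 mm thick, floor 3 mm thick, rim 8 mm above the bench (5 mm above the floor). Origin: centre of its underside; z up. 
- timer_tray: Grey plastic tray for the timer, the nearly square one, fixed. Opening 78 (x) x 82 (y) mm; walls 4 mm, floor 3 mm, rim 8 mm above the bench. Origin: centre of its underside; z up. 
- stamp_tray: Grey plastic tray for the stamp, the smallest oblong one, fixed. Opening 40 (x) x 62 (y) mm; walls 4 mm, floor 3 mm, rim 8 mm above the bench. Origin: centre of its underside; z up. 
- bottle_ring: Grey plastic round holder for the dropper bottle, fixed: a disc 60 mm across and 3 mm thick with an upright collar, inner diameter about 40 mm, outer 49 mm, its rim 14.5 mm above the bench (11.5 mm above its floor). Origin: centre of its underside; z up. 
- sample_cup: Sample cup with a red screw lid, 62 mm across, 68 mm high, standing on the bench. A bystander, loose: leave alone. Origin: centre of its underside; z up. 
- cotton_jar: Glass jar of cotton wool with a steel lid, 74 mm across, 108 mm high, standing behind the work. A bystander, loose: leave alone. Origin: centre of its underside; z up. 
Not all that is in view belongs to the job. What is shaped like the stamp but green or purple is not meant.

How it is judged:
By the outcome, as a careful person would: the job done as asked, in the order asked, and still so for the second after the job is handed in, with the robot touching nothing.
It also fails if it takes over 106 s, if anything falls off the work surface, if the arm or the gripper's body presses on something with over 40 N, if the wrist force passes 120 N, or if a joint passes its speed limit or range.

## Working session

There is one attempt and no reset: what is moved stays moved. The work goes in short steps, Python scripts to look and compute and a tool call to move; the robot and the scene stay as the last step left them, time stands still between calls to the robot, and variables do not carry over. Pictures are saved under pics/ and viewed, and the job is handed in when it is done.

Besides the shell and the picture viewer there is one more tool, called after "Request:" as name(argument=value, ...), one argument or row to a line, values as JSON. drive_tool: Moves the arm, as the interface text tells. Its arguments: {"type":"object","properties":{"targets":{"type":"array"},"grip_force":{"type":"number"}},"required":["targets"]}

```bash
mkdir -p pics; python3 - <<'E'
from rig import *
import cv2
s=get_state(); print(s)
for n in("scene","side","wrist"):
    cv2.imwrite(f"pics/{n}0.png",get_image(n)[:,:,::-1]); print(n,calibration(n))
E
```

```text
{'clock': 0.0, 'qpos': array([-1.28299875e+00,  2.76601448e-01,  1.50616663e+00,  1.22038456e-06,
        1.36068184e+00, -1.21000123e-01]), 'qd': array([-3.04888571e-05, -1.00579973e-03,  1.04674073e-04,  3.18270485e-04,
        3.99546884e-04,  6.65520198e-04]), 'effort': array([-1.08752061e-03, -4.16767645e+01, -2.45801532e+01, -5.85207249e-05,
        1.11244130e-02,  3.23514587e-05]), 'position': array([ 0.22840758, -0.52710148,  0.23042268]), 'ee_rot': array([-9.25454809e-04,  9.79182786e-01,  2.02978347e-01, -7.67624587e-05]), 'contact_force': array([ 0.58505983, -0.28187835, -0.47544173]), 'moment': array([-0.01612197,  0.03806025,  0.02700535]), 'width': 0.08502483347459965}
scene {'mtx': array([[485.85957838,   0.        , 323.56496381],
       [  0.        , 485.85957838, 199.09487336],
       [  0.        ,   0.        ,   1.        ]]), 'distortion': array([0.0320684, 0.       , 0.       , 0.       , 0.       ]), 'world_to_cam': array([[-0.61613232, -0.7875897 , -0.00913375,  0.43376363],
       [-0.34531765,  0.28052849, -0.89557774,  0.24470456],
       [ 0.70791008, -
[... 530 characters left out ...]
-0.6675116 ,  1.19108364],
       [ 0.        ,  0.        ,  0.        ,  1.        ]])}
wrist {'mtx': array([[322.13701962,   0.        , 325.76553323],
       [  0.        , 322.13701962, 196.5359739 ],
       [  0.        ,   0.        ,   1.        ]]), 'distortion': array([-0.03484077,  0.        ,  0.        ,  0.        ,  0.        ]), 'hand_eye': array([[-4.52766016e-04, -9.54674102e-01, -2.97652741e-01,
         7.61474156e-02],
       [ 9.99999871e-01, -5.01178279e-04,  8.63286717e-05,
         1.67093609e-04],
       [-2.31592836e-04, -2.97652664e-01,  9.54674205e-01,
        -1.42785584e-01],
       [ 0.00000000e+00,  0.00000000e+00,  0.00000000e+00,
         1.00000000e+00]])}
```

View pics/scene0.png

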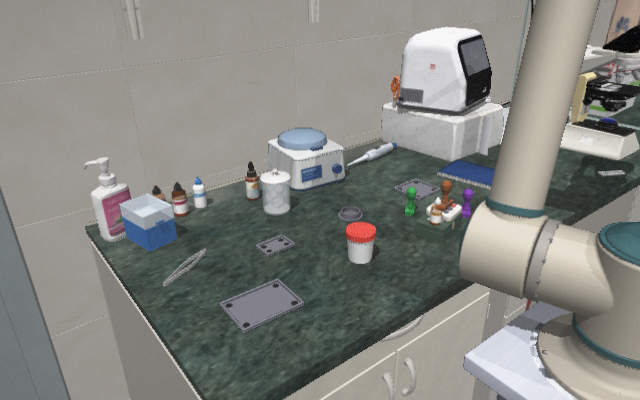

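View pics/side0.png

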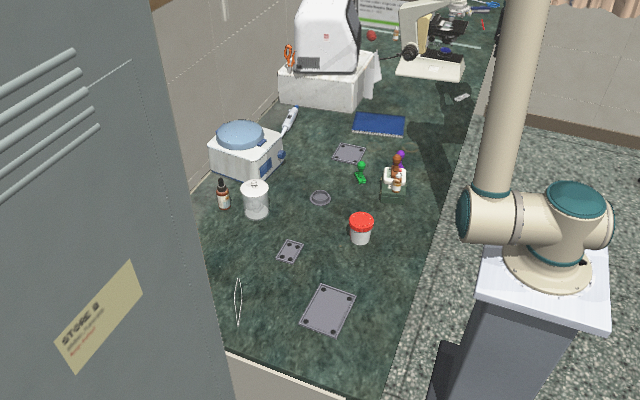

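View pics/wrist0.png

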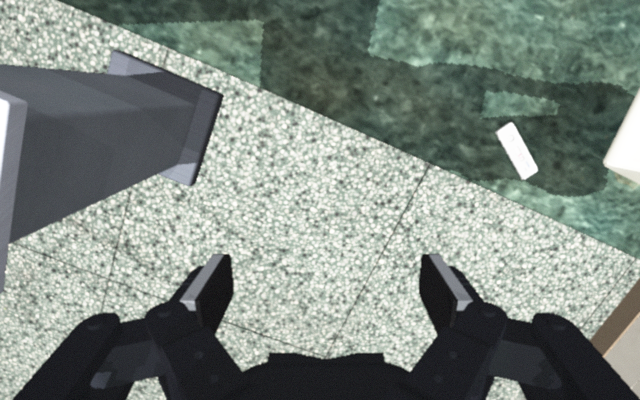

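The scene view shows the pile at about (441,212), with the green decoy at (410,200) and the purple one at (467,203). The slide tray is at (262,304), the stamp tray at (275,244), the timer tray at (416,188), the ring at (350,213) and the cup at (361,243). Next I'll work out where these sit.

```bash
cat > h.py <<'E'
import numpy as np,cv2
from rig import *
from scipy.spatial.transform import Rotation as R
def q2R(q): return R.from_quat([q[1],q[2],q[3],q[0]]).as_matrix()
def cam(name,st=None):
    c=calibration(name)
    if name=="wrist":
        T=np.eye(4);T[:3,:3]=q2R(st["ee_rot"]);T[:3,3]=st["position"]
        T=T@c["hand_eye"]; return c["mtx"],c["distortion"],np.linalg.inv(T)
    return c["mtx"],c["distortion"],c["world_to_cam"]
def rays(C,px):
    K,d,W=C
    u=cv2.undistortPoints(np.array(px,float).reshape(-1,1,2),K,d).reshape(-1,2)
    D=np.c_[u,np.ones(len(u))]@W[:3,:3]
    return -W[:3,:3].T@W[:3,3],D
def plane(C,px,z):
    o,D=rays(C,px); return o+D*((z-o[2])/D[:,2])[:,None]
def proj(C,P):
    K,d,W=C
    return cv2.projectPoints(np.array(P,float).reshape(-1,1,3),cv2.Rodrigues(W[:3,:3])[0],W[:3,3],K,d)[0].reshape(-1,2)
def tri(C1,p1,C2,p2):
    o1,d1=rays(C1,[p1]);o2,d2=rays(C2,[p2]);d1=d1[0]/np.linalg.norm(d1);d2=d2[0]/np.linalg.norm(d2)
    t=np.linalg.lstsq(np.c_[d1,-d2],o2-o1,rcond=None)[0]
    a=o1+t[0]*d1;b=o2+t[1]*d2
    return (a+b)/2,np.linalg.norm(a-b)
def save(n,im,s=1,crop=None):
    if crop: x0,y0,x1,y1=crop; im=im[y0:y1,x0:x1]
    cv2.imwrite("pics/"+n+".png",cv2.resize(im,None,fx=s,fy=s,interpolation=cv2.INTER_CUBIC)[:,:,::-1])
E
python3 - <<'E'
from h import *
S=cam("scene");D=cam("side")
np.set_printoptions(precision=4,suppress=True)
print(plane(S,[(262,304),(275,244),(416,188),(350,213),(360,262),(276,213),(440,222)],0))
print(plane(D,[(328,309),(290,251),(349,154),(320,198),(360,243),(256,216),(394,190)],0))
im=cv2.imread("pics/scene0.png")[:,:,::-1];save("s1",im,5,(385,160,500,250))
im=cv2.imread("pics/side0.png")[:,:,::-1];save("d1",im,6,(330,130,430,220))
E
```

```text
[[ 0.4454  0.3414  0.    ]
 [ 0.6015  0.213   0.    ]
 [ 0.604  -0.234   0.    ]
 [ 0.6073 -0.0053  0.    ]
 [ 0.4354  0.1167  0.    ]
 [ 0.7198  0.1336  0.    ]
 [ 0.4428 -0.1381  0.    ]]
[[ 0.4453  0.3398  0.    ]
 [ 0.5961  0.2136  0.    ]
 [ 0.5962 -0.2289  0.    ]
 [ 0.6019 -0.0009  0.    ]
 [ 0.4437  0.1201 -0.    ]
 [ 0.7331  0.1336  0.    ]
 [ 0.4199 -0.1151  0.    ]]
```

View pics/s1.png

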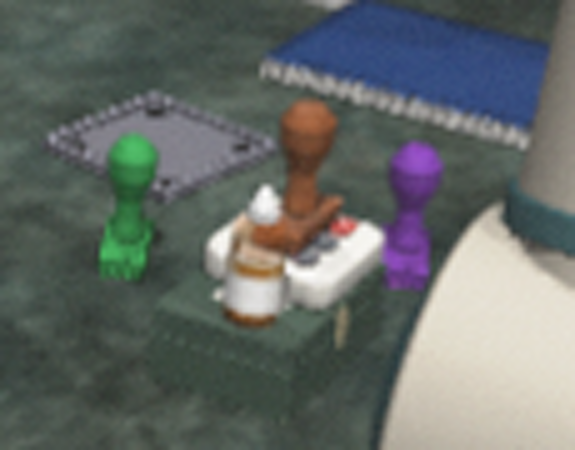

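View pics/d1.png

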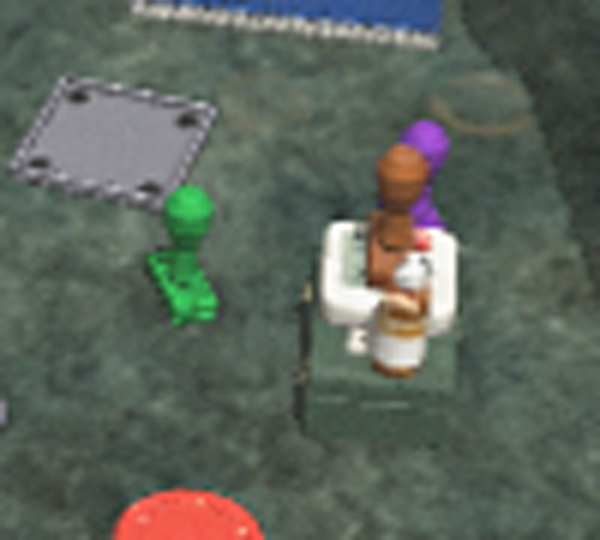

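Request:
drive_tool(
  targets=[0,0,0,38,-35,-6,1,0,0,0,38,-35,-6,1,0,0,0,38,-35,-6,1,0,0,0,38,-35,-6,1,0,0,0,38,-35,-6,1,0,0,0,38,-35,-6,1,0,0,0,38,-35,-6,1,0,0,0,38,-35,-6,1,0,0,0,0,0,0,1,0,0,0,0,0,0,1],
  grip_force=25,
)

```text
clock: 1.4
position: [0.396, -0.1501, 0.2791]
ee_rot: [0.0, 0.979, 0.203, -0.0]
contact_force: [0.0, -0.2, -0.5]
width: 0.0856
```

```bash
python3 - <<'E'
from h import *
s=get_state(); print(s["clock"],s["position"],s["ee_rot"]);im=get_image("wrist");np.save("w1.npy",im);import pickle;pickle.dump(s,open("w1.pkl","wb"))
save("w1",im,1.25)
E
```

```text
1.4 [ 0.39596007 -0.15013317  0.27906583] [ 3.09905328e-04  9.79095995e-01  2.03398014e-01 -4.28968327e-04]
```

View pics/w1.png

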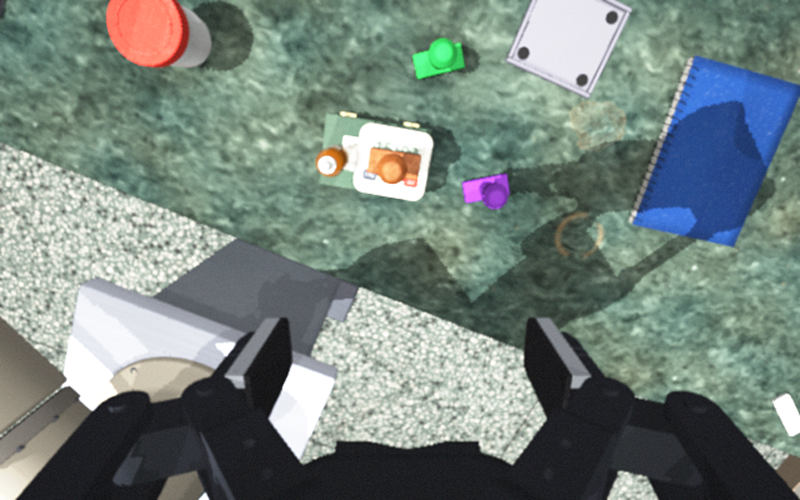

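The wrist view shows the pile clearly. Stamp knob is near (313,133) px, bottle cap (263,129), timer (316,130), and the two hinges on the box's far side. Now for the finer measurement.

```bash
python3 - <<'E'
from h import *
im=np.load("w1.npy")
save("w1z",im,7,(245,80,355,165))
E
```

```text
(no output)
```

View pics/w1z.png

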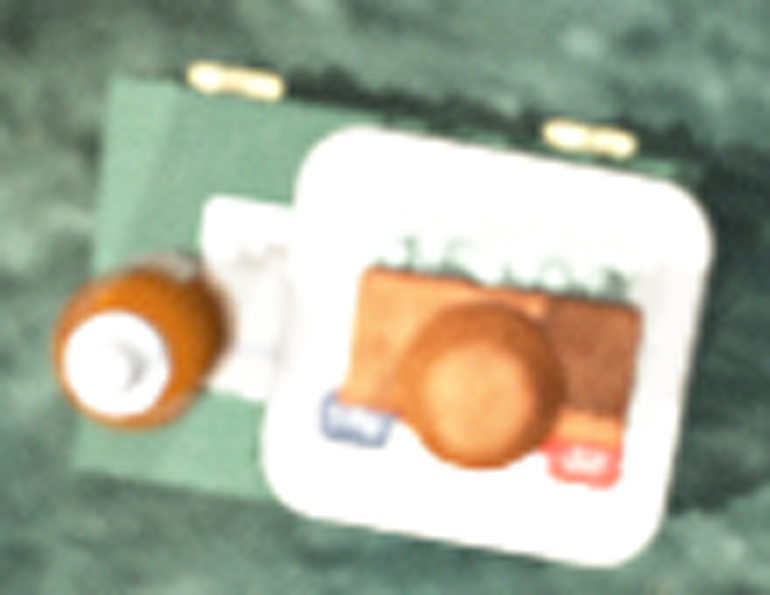

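```bash
cat >> h.py <<'E'
def load(n):
    import pickle
    return np.load(n+".npy"),pickle.load(open(n+".pkl","rb"))
def snap(n):
    import pickle
    s=get_state();im=get_image("wrist");np.save(n+".npy",im);pickle.dump(s,open(n+".pkl","wb"));return im,s
def rect(C,mask_pts,z):
    P=plane(C,mask_pts,z)[:,:2]
    r=cv2.minAreaRect((P*1000).astype(np.float32)); b=cv2.boxPoints(r)
    e=[b[1]-b[0],b[2]-b[1]]; L=max(e,key=np.linalg.norm)
    return np.round(r[0],1),np.round(sorted(r[1]),1),round(np.degrees(np.arctan2(L[1],L[0]))%180,1)
def go(x,y,z,yaw=None):
    "print delta in tool axes; yaw = world angle (deg) of tool y axis mod 180"
    s=get_state();Rm=q2R(s["ee_rot"]);d=Rm.T@(np.array([x,y,z])-s["position"])*1000
    cur=np.degrees(np.arctan2(Rm[1,1],Rm[0,1]));a=None
    if yaw is not None: a=(yaw-cur+90)%180-90
    print("t",s["clock"],"pos",s["position"].round(4),"F",s["contact_force"].round(1),"w",round(s["width"]*1000,1),"toolz",Rm[:,2].round(3),"tooly deg",round(cur,1),"delta tool mm",d.round(1),"turn wz (tool)",None if a is None else round(-a,1))
E
python3 - <<'E'
from h import *
im,s=load("w1");C=cam("wrist",s)
z=lambda u,v:(245+u/7-0.5+.07,80+v/7-0.5+.07)
hsv=cv2.cvtColor(im,cv2.COLOR_RGB2HSV)
m=((hsv[...,1]<60)&(hsv[...,2]>200)).astype(np.uint8);m[:,:285]=0;m[:80]=0;m[165:]=0;m[:,355:]=0
cs,_=cv2.findContours(m,cv2.RETR_EXTERNAL,cv2.CHAIN_APPROX_NONE);c=max(cs,key=cv2.contourArea)[:,0]
hull=cv2.convexHull(c)[:,0]
for zz in(.045,.053):print("timer",rect(C,hull.astype(float),zz))
foot=[z(362,268),z(640,308),z(622,445),z(342,405)]
F=plane(C,foot,.065);print("foot",F.round(4),np.degrees(np.arctan2(*(F[0]-F[1])[[1,0]])),np.linalg.norm(F[0]-F[1]))
print("knob",plane(C,[z(480,385)],.105),"boxTL,BL",plane(C,[z(112,75),z(78,468)],.037))
print("cap",plane(C,[z(113,365)],.095), "body",plane(C,[z(150,345)],.07))
print("hinges",plane(C,[z(237,80),z(590,138)],.032))
# trays
for n in("scene","side"):
    I=cv2.imread(f"pics/{n}0.png");C=cam(n);h=cv2.cvtColor(I,cv2.COLOR_BGR2HSV)
    B=I.astype(int)
    for nm,x,y,hw in(("slide",.445,.341,60),("stamp",.599,.213,30),("timer",.600,-.231,35),("ring",.604,-.003,20)):
        u,v=proj(C,[(x,y,.003)])[0].astype(int)
        m=((h[...,1]<45)&(h[...,2]>70)).astype(np.uint8)
        k=np.zeros_like(m);k[max(v-hw,0):v+hw,u-hw:u+hw]=1;m&=k
        m=cv2.morphologyEx(m,cv2.MORPH_CLOSE,np.ones((3,3)))
        cs,_=cv2.findContours(m,cv2.RETR_EXTERNAL,cv2.CHAIN_APPROX_NONE);c=max(cs,key=cv2.contourArea)[:,0]
        print(n,nm,rect(C,c.astype(float),.007))
E
```

```text
timer (array([ 425.8, -121.2]), array([64.6, 69.1]), np.float32(104.2))
timer (array([ 426.7, -121.2]), array([63.2, 67.6]), np.float32(104.2))
foot [[ 0.4327 -0.0998  0.065 ]
 [ 0.4442 -0.1416  0.065 ]
 [ 0.4237 -0.1477  0.065 ]
 [ 0.412  -0.1048  0.065 ]] 105.38360724528329 0.04338934127968188
knob [[ 0.42821726 -0.12306061  0.105     ]] boxTL,BL [[ 0.44250327 -0.04930836  0.037     ]
 [ 0.37993319 -0.0661057   0.037     ]]
cap [[ 0.40880502 -0.07379287  0.095     ]] body [[ 0.40954393 -0.07445894  0.07      ]]
hinges [[ 0.44960418 -0.06765347  0.032     ]
 [ 0.46424648 -0.12479127  0.032     ]]
scene slide (array([482. , 341.5]), array([255.2, 346.7]), np.float32(142.2))
scene stamp (array([612.6, 214.6]), array([140.8, 250.3]), np.float32(144.0))
scene timer (array([ 615. , -263.3]), array([212.3, 461.6]), np.float32(135.9))
scene ring (array([608. ,  -7.8]), array([101. , 200.8]), np.float32(140.9))
side slide (array([451. , 324.7]), array([296.6, 324.5]), np.float32(112.7))
side stamp (array([605.8, 209. ]), array([156.2, 199.8]), np.float32(112.8))
side timer (array([ 603.2, -247.7]), array([226.3, 369.1]), np.float32(112.6))
side ring (array([607.2,  -5.6]), array([114.2, 166.3]), np.float32(112.8))
```

```bash
python3 - <<'E'
from h import *
I=cv2.imread("pics/scene0.png")[:,:,::-1]
a=cv2.resize(I[275:330,215:310],None,fx=8,fy=8,interpolation=cv2.INTER_CUBIC)
cv2.imwrite("pics/ta.png",a[:,:,::-1])
b=cv2.resize(I[230:260,250:300],None,fx=8,fy=8,interpolation=cv2.INTER_CUBIC)
c=cv2.resize(I[175:205,390:445],None,fx=8,fy=8,interpolation=cv2.INTER_CUBIC)[:,:400]
d=cv2.resize(I[200:227,332:370],None,fx=8,fy=8,interpolation=cv2.INTER_CUBIC)
o=np.zeros((480,760,3),np.uint8);o[:240,:400]=b;o[240:,:400]=c;o[:216,410:410+304]=d
cv2.imwrite("pics/tb.png",o[:,:,::-1])
E
```

```text
(no output)
```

View pics/ta.png

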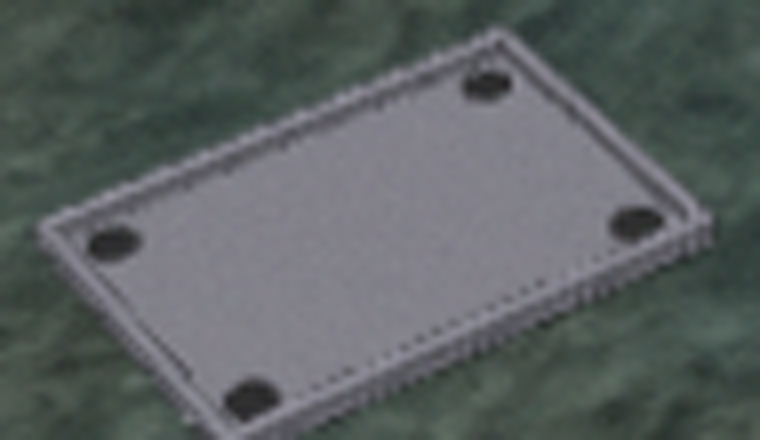

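View pics/tb.png

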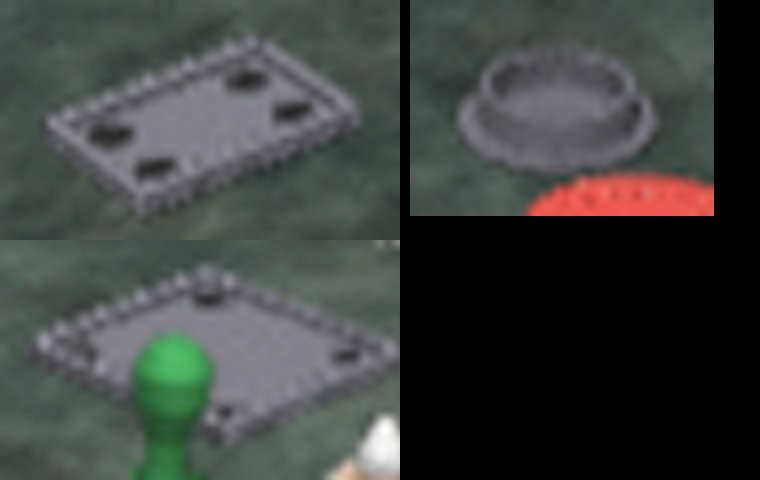

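These crops show all three trays with their pads and rims, plus the ring. I'll work out the centres and yaws from the corner pixels.

```bash
python3 - <<'E'
from h import *
np.set_printoptions(precision=1,suppress=True)
S=cam("scene")
def p(u,v,x0,y0,du=0,dv=0): return (x0+(u-du)/8-.44,y0+(v-dv)/8-.44)
def rep(n,px,z):
    P=plane(S,px,z)[:,:2]*1000
    print(n,P.mean(0),"edges",[ (round(float(np.linalg.norm(P[(i+1)%4]-P[i])),1),round(float(np.degrees(np.arctan2(*(P[(i+1)%4]-P[i])[::-1]))%180),1)) for i in range(4)])
rep("slide pads",[p(u,v,215,275) for u,v in((113,244),(487,85),(637,223),(251,400))],.003)
rep("slide rim",[p(u,v,215,275) for u,v in((40,225),(498,30),(712,215),(230,433))],.008)
rep("stamp pads",[p(u,v,250,230) for u,v in((111,134),(245,80),(292,110),(154,167))],.003)
rep("stamp rim",[p(u,v,250,230) for u,v in((48,122),(258,38),(356,108),(143,200))],.008)
rep("timer rim",[p(u,v,390,175,0,240) for u,v in((38,342),(208,268),(400,345),(220,430))],.008)
rep("timer pads3",[p(u,v,390,175,0,240) for u,v in((82,350),(208,298),(345,355),(222,410))],.003)
print(plane(S,[p(557,117,332,200,410,0)],.0015)*1000, plane(S,[p(557,80,332,200,410,0)],.0145)*1000)
im,s=load("w1");C=cam("wrist",s)
print("timer tray wrist rim",plane(C,[(532/1.25,0),(630/1.25,10/1.25),(508/1.25,62/1.25),(588/1.25,96/1.25)],.008)*1000)
print("timer tray wrist pads",plane(C,[(612/1.25,17/1.25),(524/1.25,52/1.25),(582/1.25,80/1.25)],.003)*1000)
E
```

```text
slide pads [443.2 343.5] edges [(96.0, 88.3), (63.7, 178.5), (96.1, 88.3), (63.7, 178.4)]
slide rim [442.2 343.9] edges [(118.3, 88.9), (87.7, 179.4), (118.2, 87.6), (85.1, 179.5)]
stamp pads [594.8 217.9] edges [(43.0, 91.0), (21.0, 3.4), (44.1, 91.1), (21.0, 0.5)]
stamp rim [590.5 220. ] edges [(67.5, 91.2), (47.0, 180.0), (68.2, 92.1), (48.0, 179.3)]
timer rim [ 593.4 -223.7] edges [(88.0, 93.7), (81.9, 1.4), (92.7, 93.5), (82.0, 178.1)]
timer pads3 [ 596.7 -226.8] edges [(63.2, 92.0), (59.3, 0.7), (62.2, 92.4), (59.8, 1.7)]
[[600.7   0.7   1.5]] [[600.1   1.5  14.5]]
timer tray wrist rim [[ 609.5 -182.7    8. ]
 [ 640.1 -270.2    8. ]
 [ 553.2 -186.7    8. ]
 [ 557.8 -272.5    8. ]]
timer tray wrist pads [[ 629.8 -259.5    3. ]
 [ 568.4 -197.5    3. ]
 [ 569.3 -261.4    3. ]]
```

Request:
drive_tool(
  targets=[0,0,-10.2,0,0,0,1,0,0,-10.2,0,0,0,1,0,0,-10.2,0,0,0,1,0,0,-10.2,0,0,0,1,0,0,-10.2,0,0,0,1,0,0,-10.2,0,0,0,1,0,0,-10.2,0,0,0,1,0,0,-10.2,0,0,0,1,0,0,0,0,0,0,0.6,0,0,0,0,0,0,0.6],
)

```text
clock: 2.7
position: [0.3959, -0.1507, 0.2791]
ee_rot: [-0.0, 0.61, 0.792, -0.0]
contact_force: [0.8, -0.3, 0.3]
width: 0.0523
```

```bash
python3 - <<'E'
from h import *
go(.428,-.123,.16,15)
im,s=snap("w2");save("w2",im,1.25)
E
```

```text
t 2.7 pos [ 0.3959 -0.1507  0.2791] F [ 0.8 -0.3  0.3] w 52.3 toolz [-0. -0. -1.] tooly deg 14.8 delta tool mm [ 18.6  38.2 119.1] turn wz (tool) -0.2
```

View pics/w2.png

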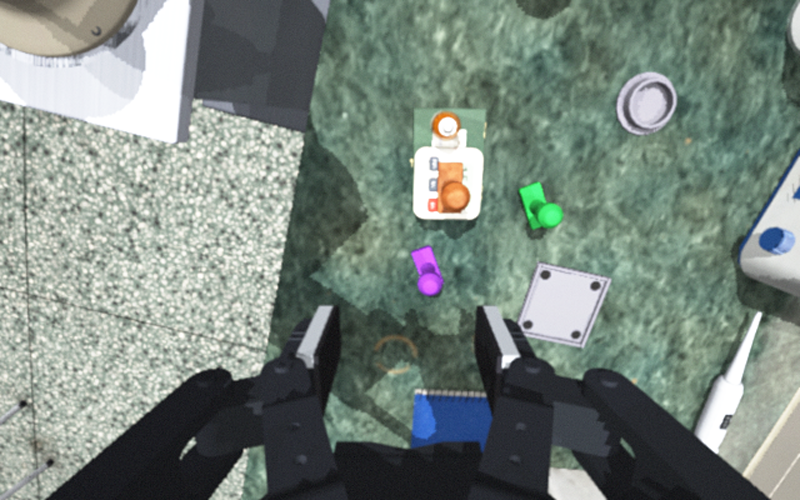

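This second wrist view covers the pile, the timer tray (corners (433,210), (489,222), (468,278), (414,266) px), the ring and the decoys. I'll cross-check positions with it.

```bash
python3 - <<'E'
from h import *
np.set_printoptions(precision=1,suppress=True)
im,s=load("w2");C=cam("wrist",s)
save("w2z",im,9,(320,80,400,180))
q=lambda L:[(u/1.25-.1,v/1.25-.1) for u,v in L]
P=plane(C,q([(541,262),(611,277),(585,348),(517,332)]),.008)*1000;print(P,P.mean(0))
P=plane(C,q([(545,275),(595,286),(576,335),(528,324)]),.003)*1000;print(P,P.mean(0))
print("ring",plane(C,q([(649,101)]),.0145)*1000,plane(C,q([(646,104)]),.0015)*1000)
E
```

```text
[[ 555.8 -183.     8. ]
 [ 638.3 -179.7    8. ]
 [ 644.7 -271.2    8. ]
 [ 559.1 -271.1    8. ]] [ 599.5 -226.2    8. ]
[[ 567.8 -197.6    3. ]
 [ 628.  -195.8    3. ]
 [ 630.7 -259.8    3. ]
 [ 570.3 -260.3    3. ]] [ 599.2 -228.4    3. ]
ring [[597.9   1.4  14.5]] [[603.2   0.4   1.5]]
```

View pics/w2z.png

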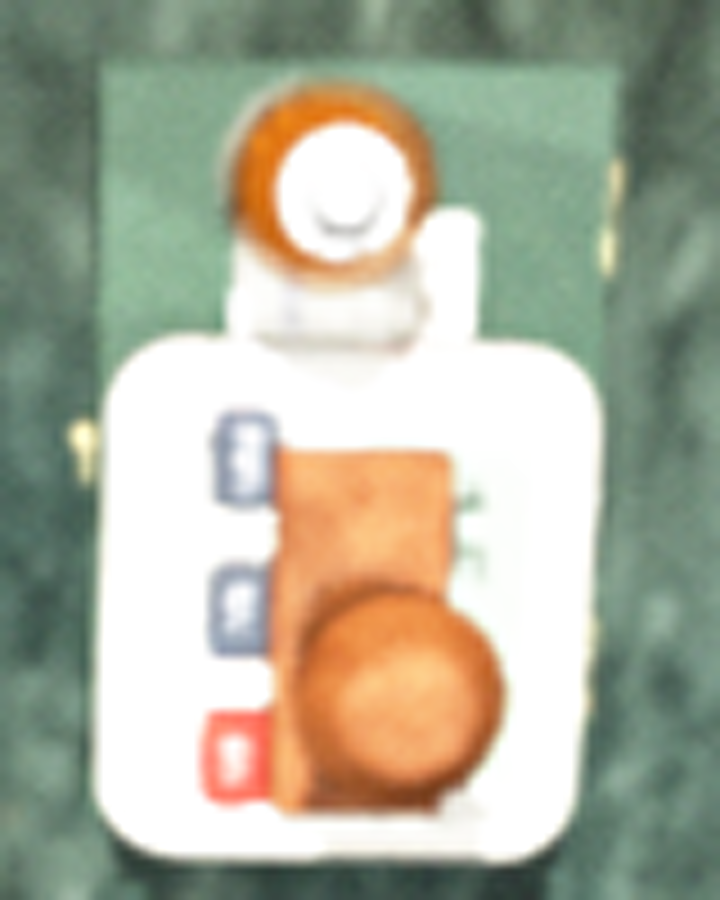

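```bash
python3 - <<'E'
from h import *
np.set_printoptions(precision=1,suppress=True)
im,s=load("w2");C=cam("wrist",s)
z=lambda L:[(320+u/9-.44,80+v/9-.44) for u,v in L]
print("knob",plane(C,z([(400,690)]),.105)*1000)
P=plane(C,z([(278,450),(452,450),(440,810),(272,810)]),.065)*1000;print("foot",P,P.mean(0))
P=plane(C,z([(103,335),(603,335),(580,860),(95,860)]),.048)*1000;print("timer",P.mean(0),P)
print("cap",plane(C,z([(345,190)]),.095)*1000)
P=plane(C,z([(102,65),(620,65)]),.037)*1000;print("box",P)
# triangulate knob
im1,s1=load("w1");C1=cam("wrist",s1)
print(tri(C,z([(400,690)])[0],C1,(245+480/7-.43,80+385/7-.43)),tri(C,z([(345,190)])[0],C1,(245+115/7-.43,80+365/7-.43)))
go(.428,-.123,.16,15)
E
```

```text
knob [[ 427.8 -122.7  105. ]]
foot [[ 411.5 -104.1   65. ]
 [ 432.   -98.7   65. ]
 [ 443.6 -141.8   65. ]
 [ 423.1 -147.2   65. ]] [ 427.5 -122.9   65. ]
timer [ 427. -122.   48.] [[ 388.   -97.3   48. ]
 [ 448.8  -81.2   48. ]
 [ 466.7 -146.6   48. ]
 [ 404.5 -163.    48. ]]
cap [[408.  -73.2  95. ]]
box [[379.6 -65.7  37. ]
 [442.8 -48.9  37. ]]
(array([ 0.4, -0.1,  0.1]), np.float64(0.000333297003748565)) (array([ 0.4, -0.1,  0.1]), np.float64(0.000560220084479862))
t 2.75 pos [ 0.4 -0.2  0.3] F [ 0.2 -0.4 -0. ] w 51.3 toolz [-0. -0. -1.] tooly deg 14.8 delta tool mm [ 18.4  38.1 119.1] turn wz (tool) -0.2
```

Request:
drive_tool(
  targets=[0,0,0,9.2,19,20,0.6,0,0,0,9.2,19,20,0.6,0,0,0,0,0,40,0.6,0,0,0,0,0,40,0.6,0,0,0,0,0,30,0.6,0,0,0,0,0,24,0.6,0,0,0,0,0,20,0.6,0,0,0,0,0,0,0.6],
)

```text
clock: 3.75
position: [0.427, -0.1219, 0.0841]
ee_rot: [-0.002, 0.609, 0.793, -0.0]
contact_force: [0.1, 0.1, 0.7]
width: 0.0511
```

```bash
python3 - <<'E'
from h import *
go(.428,-.123,.085,15)
im,s=snap("w3");save("w3",im,1.25)
save("w3s",get_image("scene"),5,(385,150,500,250))
E
```

```text
t 3.75 pos [ 0.427  -0.1219  0.0841] F [0.1 0.1 0.7] w 51.1 toolz [-0.003  0.001 -1.   ] tooly deg 14.9 delta tool mm [-1.3  0.7 -0.9] turn wz (tool) -0.1
```

View pics/w3.png

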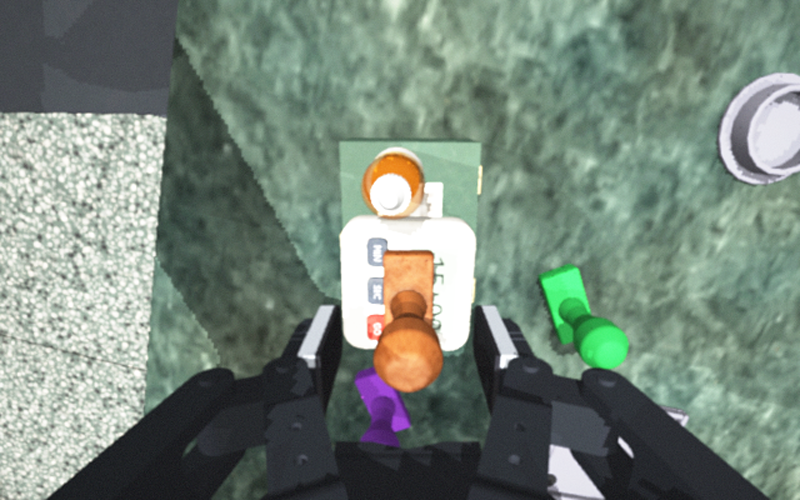

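View pics/w3s.png

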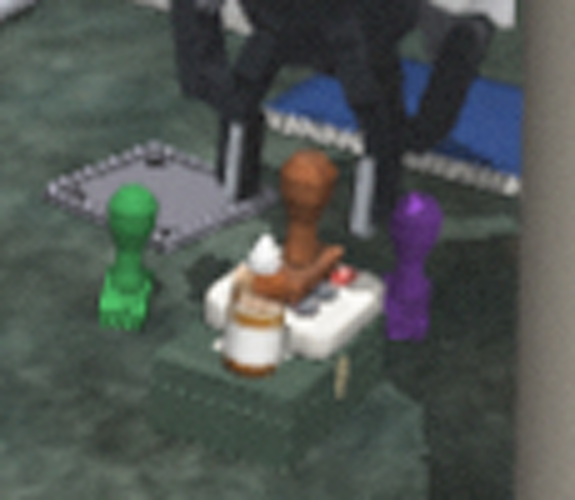

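The knob sits midway between the pads: (326,282) px against a pad midpoint of about 327. I'll close on it and lift.

Request:
drive_tool(
  targets=[0,0,0,0,0,0,0.2,0,0,0,0,0,0,0.2,0,0,0,0,0,0,0.1,0,0,0,0,0,0,0.1,0,0,0,0,0,0,0.1,0,0,0,0,0,-5,0.1,0,0,0,0,0,-15,0.1,0,0,0,0,0,-30,0.1,0,0,0,0,0,-30,0.1,0,0,0,0,0,-30,0.1,0,0,0,0,0,0,0.1],
  grip_force=35,
)

```text
clock: 5.22
position: [0.4296, -0.1228, 0.1973]
ee_rot: [0.003, 0.609, 0.793, 0.001]
contact_force: [0.0, -0.4, -0.7]
width: 0.0216
```

```bash
python3 - <<'E'
from h import *
go(.595,.218,.19,0)
im,s=snap("w4");save("w4",im,1.25)
save("w4s",get_image("scene"),4,(355,130,500,250))
E
```

```text
t 5.225 pos [ 0.4296 -0.1228  0.1973] F [ 0.  -0.4 -0.7] w 21.6 toolz [ 0.005 -0.002 -1.   ] tooly deg 15.0 delta tool mm [286.3 248.1   7.4] turn wz (tool) 15.0
```

View pics/w4.png

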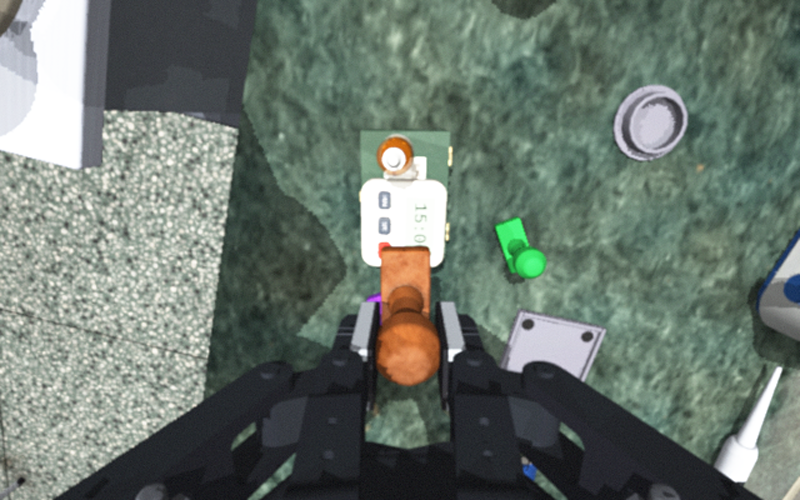

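View pics/w4s.png

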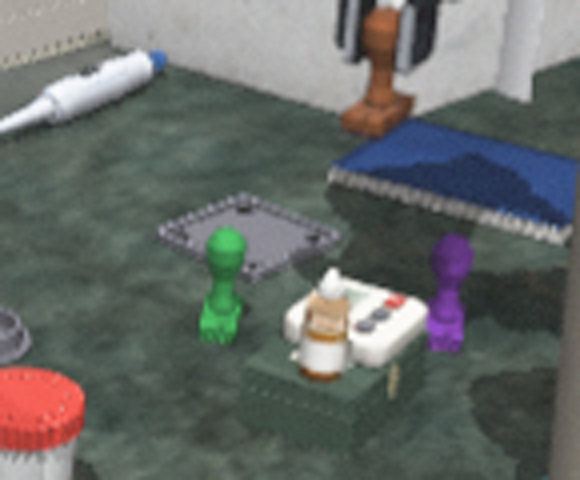

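Request:
drive_tool(
  targets=[0,0,6.9,0,0,0,0.1,0,0,6.9,0,0,0,0.1,0,0,0,42.1,21.6,0,0.1,0,0,0,42.1,21.6,0,0.1,0,0,0,42.1,21.6,0,0.1,0,0,0,42.1,21.6,0,0.1,0,0,0,42.1,21.6,0,0.1,0,0,0,42.1,21.6,0,0.1,0,0,0,42.1,21.6,0,0.1,0,0,0,42.1,21.6,0,0.1,0,0,0,0,0,0,0.1,0,0,0,0,0,0,0.1],
)

```text
clock: 6.82
position: [0.5925, 0.2177, 0.1933]
ee_rot: [-0.001, 0.699, 0.715, -0.002]
contact_force: [-0.8, -0.8, -0.3]
width: 0.0212
```

```bash
python3 - <<'E'
from h import *
go(.595,.218,.19,1)
im,s=snap("w5");save("w5",im,1.25)
E
```

```text
t 6.825 pos [0.5925 0.2177 0.1933] F [-0.8 -0.8 -0.3] w 21.2 toolz [-0.004 -0.002 -1.   ] tooly deg 1.3 delta tool mm [0.3 2.5 3.3] turn wz (tool) 0.3
```

View pics/w5.png

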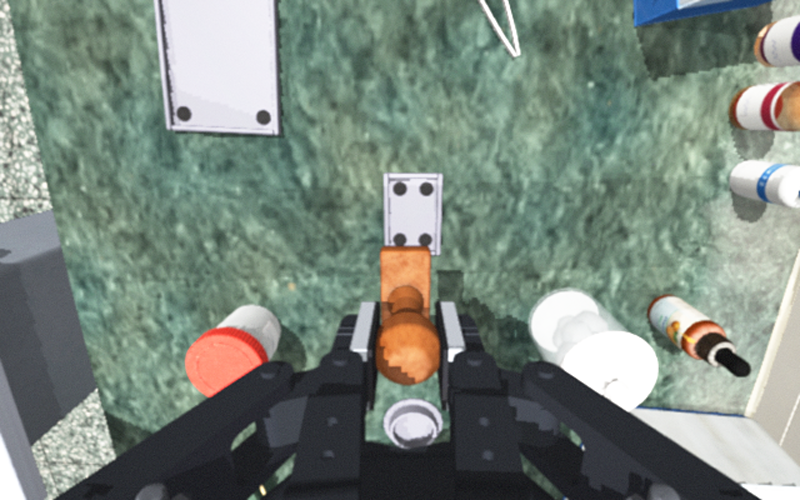

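The stamp is held upright with its foot edges parallel to the tray. All four stamp-tray pads are visible, at (320,151), (341,151), (320,192) and (340,192) px.

```bash
python3 - <<'E'
from h import *
np.set_printoptions(precision=1,suppress=True)
im,s=load("w5");C=cam("wrist",s)
g=cv2.cvtColor(im,cv2.COLOR_RGB2GRAY)
m=(g<70).astype(np.uint8)
def blobs(x0,y0,x1,y1):
    n,l,st,ce=cv2.connectedComponentsWithStats(m[y0:y1,x0:x1]);return [(st[i,4],ce[i]+[x0,y0]) for i in range(1,n) if 25<st[i,4]<200]
for b in((310,142,350,200),(130,80,220,100)):
    B=blobs(*b); print([x[0] for x in B]);P=plane(C,[x[1] for x in B],.003)*1000;print(P,P.mean(0))
z=lambda L:[(u/1.25-.1,v/1.25-.1) for u,v in L]
P=plane(C,z([(381,248),(430,249),(429,310),(381,310)]),s["position"][2]-.031+.012)*1000;print(P)
save("w5z",im,6,(295,130,365,230))
E
```

```text
[np.int32(26), np.int32(28), np.int32(27)]
[[585.  238.4   3. ]
 [586.1 193.7   3. ]
 [607.7 195.    3. ]] [593. 209.   3.]
[np.int32(36)]
[[411.5 296.1   3. ]] [411.5 296.1   3. ]
[[580.9 241.9 174.3]
 [601.6 241.9 174.3]
 [602.2 213.5 174.3]
 [580.9 213.  174.3]]
```

View pics/w5z.png

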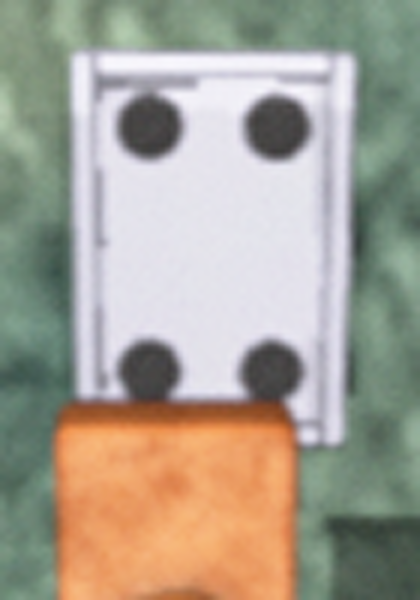

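Request:
drive_tool(
  targets=[0,0,0,-2,5,0,0.1,0,0,0,0,0,40,0.1,0,0,0,0,0,40,0.1,0,0,0,0,0,35,0.1,0,0,0,0,0,20,0.1,0,0,0,0,0,10,0.1,0,0,0,0,0,0,0.1,0,0,0,0,0,0,0.1],
)

```text
clock: 7.88
position: [0.5997, 0.2162, 0.0515]
ee_rot: [0.001, 0.7, 0.715, 0.001]
contact_force: [-0.1, -0.5, -0.7]
width: 0.0216
```

```bash
python3 - <<'E'
from h import *
go(.597,.216,.034,1)
im,s=snap("w6");save("w6",im,1.25)
save("w6d",get_image("side"),7,(250,200,340,280))
E
```

```text
t 7.875 pos [0.5997 0.2162 0.0515] F [-0.1 -0.5 -0.7] w 21.6 toolz [ 0.002  0.    -1.   ] tooly deg 1.2 delta tool mm [-0.1 -2.8 17.5] turn wz (tool) 0.2
```

View pics/w6.png

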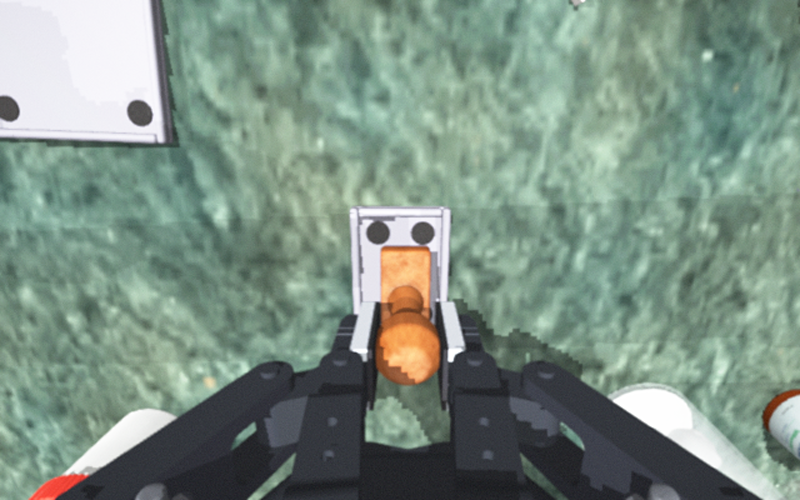

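View pics/w6d.png

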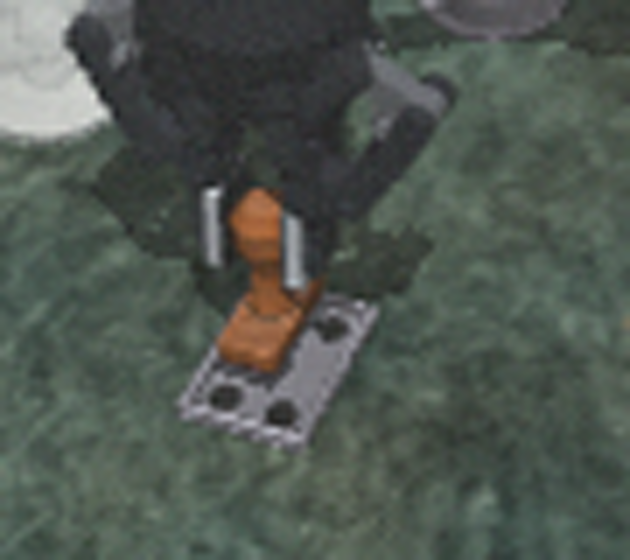

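```bash
python3 - <<'E'
from h import *
np.set_printoptions(precision=1,suppress=True)
im,s=load("w6");C=cam("wrist",s)
z=lambda L:[(u/1.25-.1,v/1.25-.1) for u,v in L]
print(plane(C,z([(382,248),(430,248)]),s["position"][2]-.019)*1000)
print(plane(C,z([(378,233),(423,233)]),.003)*1000, plane(C,z([(351,208),(450,208)]),.008)*1000)
go(.597,.216,.034,1)
E
```

```text
[[588.7 240.5  32.5]
 [608.9 240.9  32.5]]
[[585.  238.8   3. ]
 [607.2 239.2   3. ]] [[572.7 252.2   8. ]
 [619.3 253.1   8. ]]
t 7.975 pos [0.6 0.2 0.1] F [-0.3  0.4 -1.1] w 21.1 toolz [ 0.  0. -1.] tooly deg 1.2 delta tool mm [-0.3 -2.6 17.5] turn wz (tool) 0.2
```

Request:
drive_tool(
  targets=[0,0,0,0,-2.5,8,0.1,0,0,0,0,0,5,0.1,0,0,0,0,0,2,0.1,0,0,0,0,0,1,0.1,0,0,0,0,0,0,0.1],
)

```text
clock: 8.6
position: [0.5959, 0.2162, 0.0363]
ee_rot: [0.0, 0.699, 0.715, 0.0]
contact_force: [-4.0, -0.5, 12.9]
width: 0.0213
```

Request:
drive_tool(
  targets=[0,0,0,0,0,1,0.1,0,0,0,0,0,0,0.1,0,0,0,0,0,0,0.1],
)

```text
clock: 8.98
position: [0.5959, 0.2163, 0.0362]
ee_rot: [0.0, 0.699, 0.715, 0.0]
contact_force: [-5.2, -1.2, 17.3]
width: 0.0214
```

Request:
drive_tool(
  targets=[0,0,0,0,0,-1,0.1,0,0,0,0,0,0,0.1,0,0,0,0,0,0,0.5,0,0,0,0,0,0,0.5,0,0,0,0,0,0,0.5,0,0,0,0,0,-20,0.5,0,0,0,0,0,-40,0.5,0,0,0,0,0,-50,0.5,0,0,0,0,0,-30,0.5,0,0,0,0,0,0,0.5],
)

```text
clock: 10.22
position: [0.598, 0.2167, 0.177]
ee_rot: [0.002, 0.7, 0.715, 0.003]
contact_force: [0.9, -0.2, 0.1]
width: 0.043
```

```bash
python3 - <<'E'
from h import *
go(.409,-.0735,.18,15)
im,s=snap("w7");save("w7",im,1.25)
save("w7d",get_image("side"),7,(250,200,340,280))
E
```

```text
t 10.225 pos [0.598  0.2167 0.177 ] F [ 0.9 -0.2  0.1] w 43.0 toolz [ 0.006  0.001 -1.   ] tooly deg 1.2 delta tool mm [-286.  -195.2   -4.5] turn wz (tool) -13.8
```

View pics/w7.png

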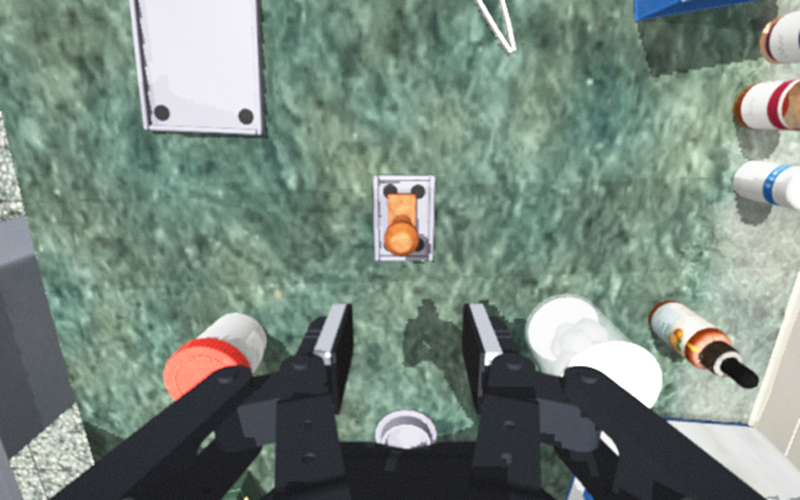

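View pics/w7d.png

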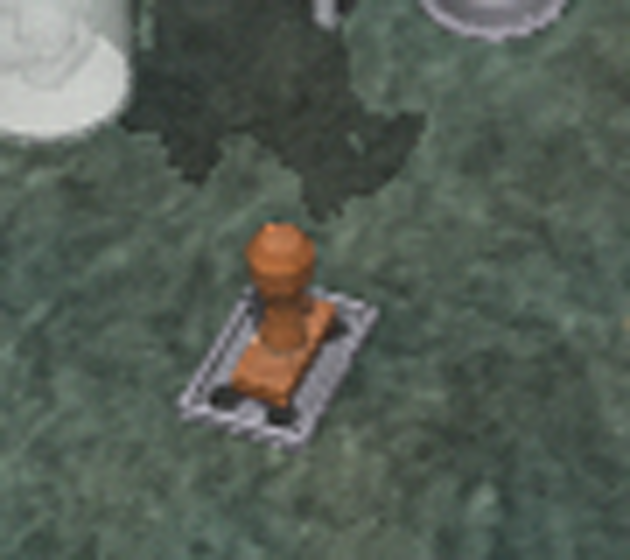

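The stamp stands upright in the middle of its tray. The dropper bottle is next.

Request:
drive_tool(
  targets=[0,0,-6.9,0,0,0,0.6,0,0,-6.9,0,0,0,0.6,0,0,0,-29,-32.2,0,0.6,0,0,0,-29,-32.2,0,0.6,0,0,0,-29,-32.2,0,0.6,0,0,0,-29,-32.2,0,0.6,0,0,0,-29,-32.2,0,0.6,0,0,0,-29,-32.2,0,0.6,0,0,0,-29,-32.2,0,0.6,0,0,0,-29,-32.2,0,0.6,0,0,0,0,0,40,0.6,0,0,0,0,0,0,0.6],
)

```text
clock: 11.82
position: [0.4039, -0.0738, 0.1311]
ee_rot: [-0.005, 0.609, 0.793, -0.001]
contact_force: [0.2, -0.1, -0.6]
width: 0.0516
```

```bash
python3 - <<'E'
from h import *
im,s=snap("w8");save("w8",im,1.25)
go(.409,-.0735,.05,15)
C=cam("wrist",s); print(proj(C,[(.4085,-.0735,.097),(.4085,-.0735,.037)])*1.25)
E
```

```text
t 11.875 pos [ 0.4058 -0.0741  0.1326] F [ 0.8 -0.3  0.1] w 51.1 toolz [-0.005  0.002 -1.   ] tooly deg 15.0 delta tool mm [-0.5  3.6 82.6] turn wz (tool) -0.0
[[417.06930062 289.31885946]
 [415.50218645 250.873948  ]]
```

View pics/w8.png

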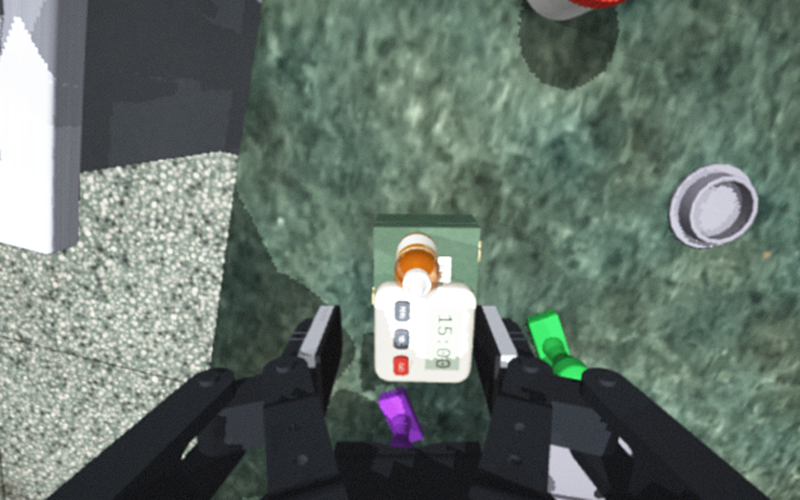

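The cap appears at (333,226) px, within about 5 px of the predicted spot. Going down.

Request:
drive_tool(
  targets=[0,0,0,0,2,30,0.6,0,0,0,0,0,25,0.6,0,0,0,0,0,15,0.6,0,0,0,0,0,12,0.6,0,0,0,0,0,0,0.6,0,0,0,0,0,0,0.6],
)

```text
clock: 12.62
position: [0.4102, -0.0742, 0.0528]
ee_rot: [0.001, 0.608, 0.794, 0.0]
contact_force: [0.3, -0.1, -0.3]
width: 0.0515
```

```bash
python3 - <<'E'
from h import *
im,s=snap("w9");save("w9",im,1.25)
go(.409,-.0735,.05,15)
save("w9s",get_image("scene"),5,(385,150,500,250))
E
```

```text
t 12.675 pos [ 0.4102 -0.0743  0.0529] F [ 0.3  0.6 -0.2] w 51.1 toolz [ 0.001 -0.001 -1.   ] tooly deg 15.0 delta tool mm [ 1.1 -1.   2.9] turn wz (tool) 0.0
```

View pics/w9.png

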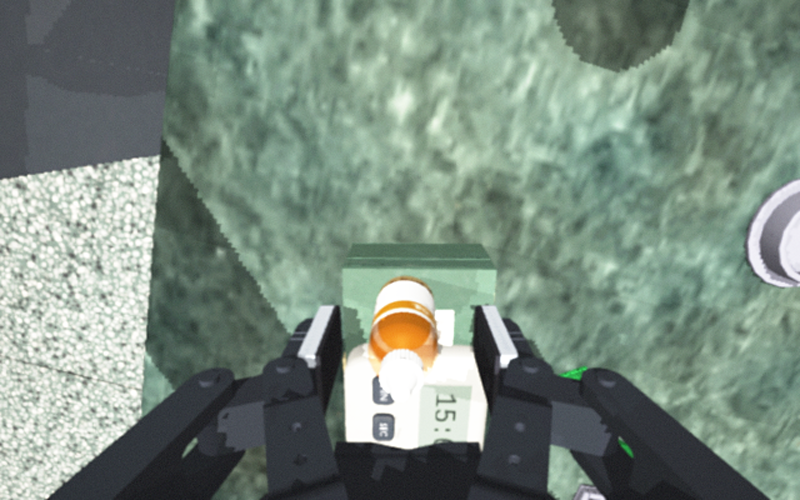

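View pics/w9s.png

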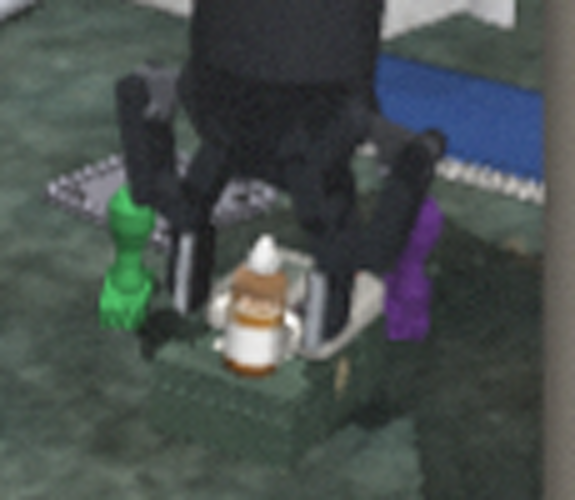

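Request:
drive_tool(
  targets=[0,0,0,0.5,-1.5,2,0.6,0,0,0,0,0,0,0.6,0,0,0,0,0,0,0.3,0,0,0,0,0,0,0.2,0,0,0,0,0,0,0.15,0,0,0,0,0,0,0.15,0,0,0,0,0,-5,0.15,0,0,0,0,0,-15,0.15,0,0,0,0,0,-40,0.15,0,0,0,0,0,-40,0.15,0,0,0,0,0,0,0.15],
  grip_force=25,
)

```text
clock: 14.1
position: [0.4102, -0.0748, 0.1531]
ee_rot: [0.003, 0.609, 0.793, 0.001]
contact_force: [0.5, 0.1, -0.7]
width: 0.023
```

```bash
python3 - <<'E'
from h import *
im,s=snap("w10");save("w10",im,1.25)
go(.601,.001,.15,15)
save("w10s",get_image("scene"),4,(355,130,500,250))
E
```

```text
t 14.15 pos [ 0.4087 -0.0743  0.1514] F [-0.6  0.6 -0.4] w 22.8 toolz [ 0.003 -0.001 -1.   ] tooly deg 15.0 delta tool mm [ 22.9 205.2   1.8] turn wz (tool) 0.0
```

View pics/w10.png

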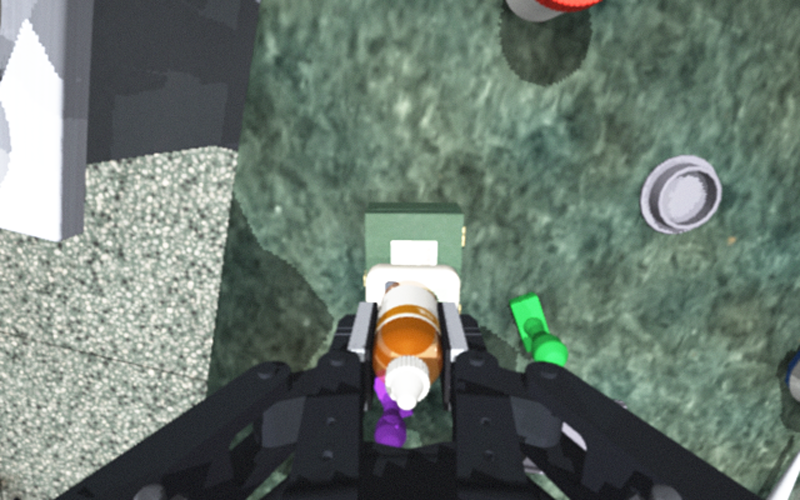

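View pics/w10s.png

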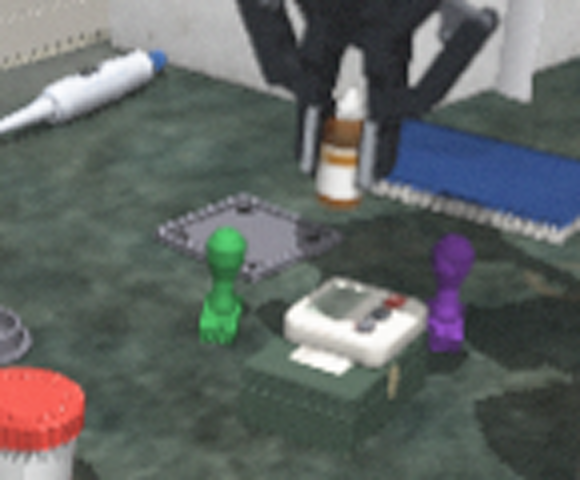

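Request:
drive_tool(
  targets=[0,0,0,4.6,41,0,0.15,0,0,0,4.6,41,0,0.15,0,0,0,4.6,41,0,0.15,0,0,0,4.6,41,0,0.15,0,0,0,4.6,41,0,0.15,0,0,0,0,0,30,0.15,0,0,0,0,0,20,0.15,0,0,0,0,0,0,0.15,0,0,0,0,0,0,0.15],
)

```text
clock: 15.32
position: [0.5999, 0.0013, 0.0999]
ee_rot: [-0.0, 0.609, 0.793, -0.0]
contact_force: [0.3, -0.4, -0.4]
width: 0.0231
```

```bash
python3 - <<'E'
from h import *
im,s=snap("w11");save("w11",im,1.25)
go(.601,.001,.02,15)
C=cam("wrist",s);z=s["position"][2]
p=s["position"]
print(proj(C,[(.601,.001,.0145),(.601,.001,.003),(p[0],p[1],z-.014)])*1.25)
save("w11s",get_image("scene"),6,(310,160,400,240))
save("w11d",get_image("side"),6,(280,150,360,230))
E
```

```text
t 15.375 pos [0.6003 0.0012 0.1006] F [-0.   0.2  0.3] w 23.2 toolz [ 0.001 -0.    -1.   ] tooly deg 15.0 delta tool mm [-0.4  0.6 80.6] turn wz (tool) 0.0
[[408.92147805 254.08827503]
 [408.85190114 248.23685094]
 [407.12696489 305.87377229]]
```

View pics/w11.png

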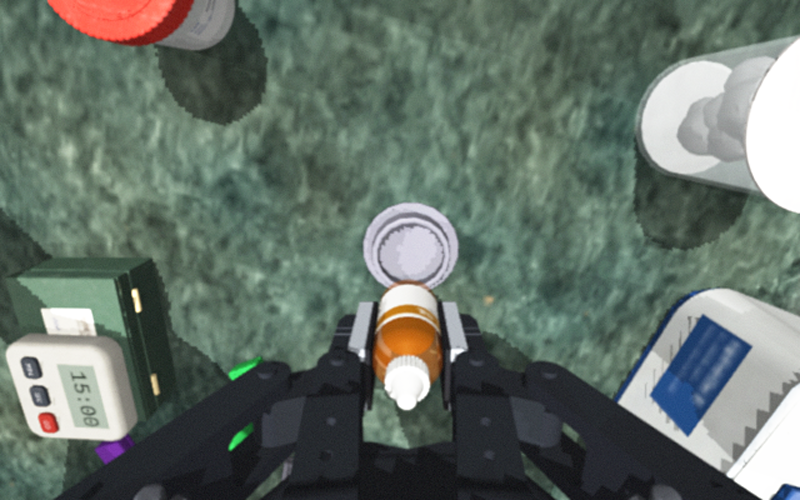

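View pics/w11s.png

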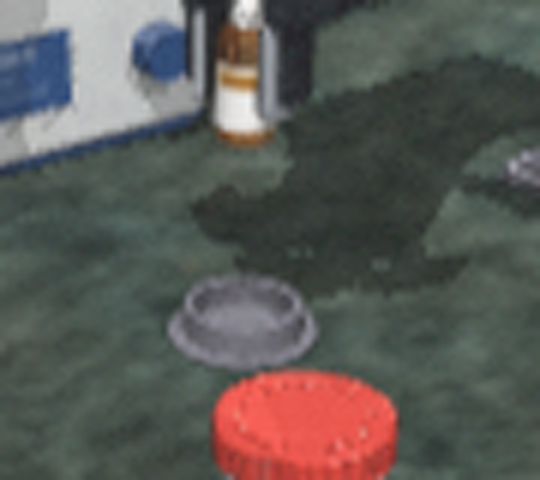

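View pics/w11d.png

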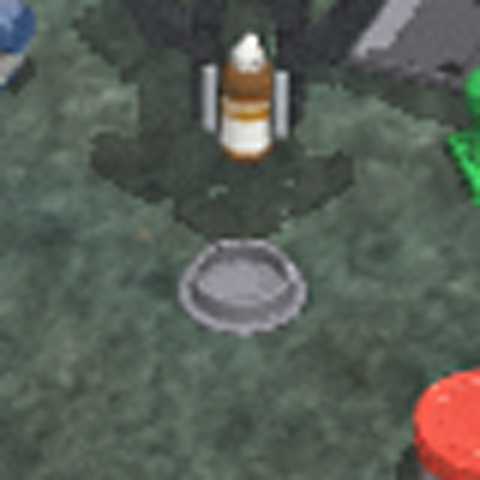

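Request:
drive_tool(
  targets=[0,0,0,-0.5,1.5,20,0.15,0,0,0,0,0,20,0.15,0,0,0,0,0,15,0.15,0,0,0,0,0,10,0.15,0,0,0,0,0,6,0.15,0,0,0,0,0,3,0.15,0,0,0,0,0,0,0.15,0,0,0,0,0,0,0.15],
)

```text
clock: 16.48
position: [0.6019, 0.0012, 0.0267]
ee_rot: [0.0, 0.609, 0.793, 0.0]
contact_force: [-0.5, 1.2, 0.0]
width: 0.0231
```

```bash
python3 - <<'E'
from h import *
im,s=snap("w12");save("w12",im,2,(200,120,450,400))
go(.602,.001,.0175,15)
save("w12s",get_image("scene"),6,(310,160,400,240))
E
```

```text
t 16.525 pos [0.6019 0.0012 0.0267] F [ 0.6  0.4 -0.4] w 23.1 toolz [ 0.001 -0.    -1.   ] tooly deg 15.0 delta tool mm [-0.2  0.   9.2] turn wz (tool) 0.0
```

View pics/w12.png

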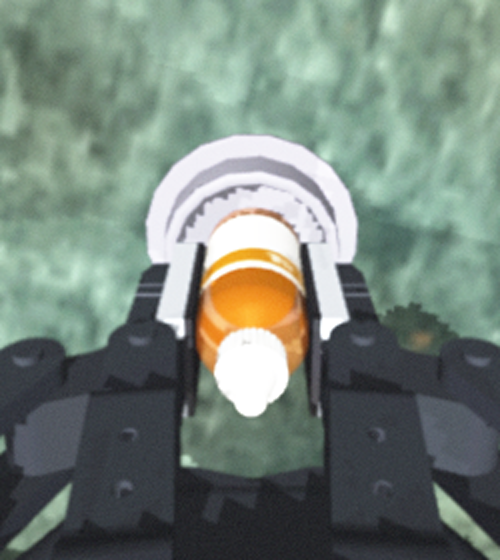

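View pics/w12s.png

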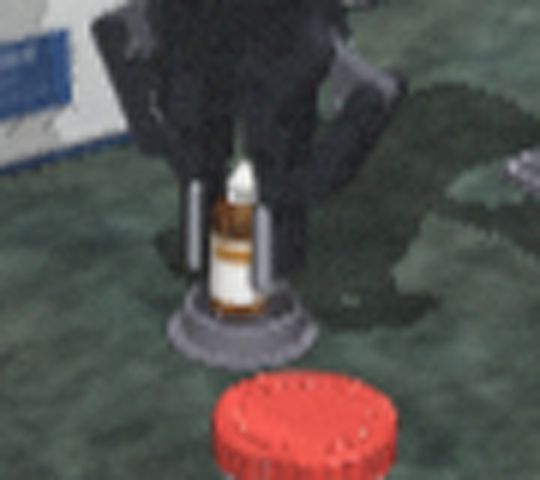

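The bottle is centred over the collar with its base just inside the rim. I'll lower it slowly from here.

Request:
drive_tool(
  targets=[0,0,0,0,0,4,0.15,0,0,0,0,0,2,0.15,0,0,0,0,0,1,0.15,0,0,0,0,0,0,0.15],
)

```text
clock: 17.08
position: [0.6015, 0.0012, 0.0191]
ee_rot: [-0.0, 0.609, 0.793, -0.0]
contact_force: [0.4, -0.0, -0.1]
width: 0.0229
```

Request:
drive_tool(
  targets=[0,0,0,0,0,1,0.15,0,0,0,0,0,0,0.15],
)

```text
clock: 17.32
position: [0.6016, 0.0012, 0.0183]
ee_rot: [0.0, 0.609, 0.793, -0.0]
contact_force: [-0.5, -0.8, 0.1]
width: 0.0226
```

Request:
drive_tool(
  targets=[0,0,0,0,0,0.7,0.15,0,0,0,0,0,0,0.15],
)

```text
clock: 17.58
position: [0.6015, 0.0012, 0.0176]
ee_rot: [0.0, 0.609, 0.793, -0.0]
contact_force: [-0.2, 0.3, -1.5]
width: 0.0231
```

Request:
drive_tool(
  targets=[0,0,0,0,0,0.7,0.15,0,0,0,0,0,0,0.15],
)

```text
clock: 17.82
position: [0.6015, 0.0012, 0.0168]
ee_rot: [0.0, 0.609, 0.793, -0.0]
contact_force: [0.2, -0.4, -1.4]
width: 0.023
```

Request:
drive_tool(
  targets=[0,0,0,0,0,0.6,0.15,0,0,0,0,0,0,0.15],
)

```text
clock: 18.08
position: [0.6016, 0.0012, 0.0165]
ee_rot: [0.0, 0.609, 0.793, 0.0]
contact_force: [0.1, -0.4, 2.1]
width: 0.023
```

```bash
python3 - <<'E'
from h import *
im=get_image("scene");save("w13s",im,9,(325,175,375,225))
im=get_image("side");save("w13d",im,9,(295,165,345,215))
E
```

```text
(no output)
```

View pics/w13s.png

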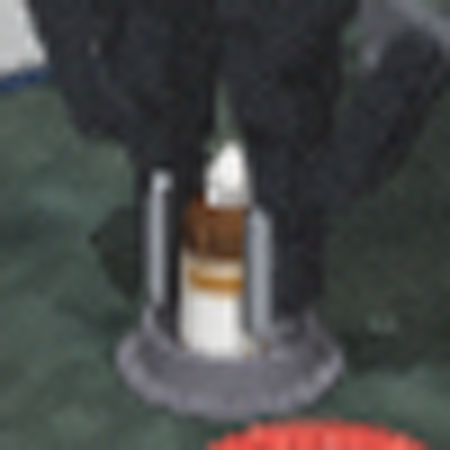

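View pics/w13d.png

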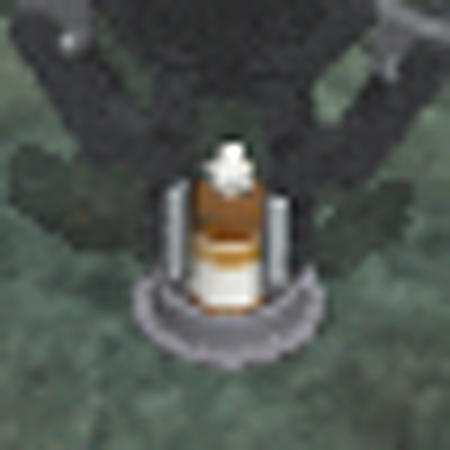

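Force rose to 2.1 N at the predicted contact height, so the bottle is down. Releasing.

Request:
drive_tool(
  targets=[0,0,0,0,0,0,0.3,0,0,0,0,0,0,0.4,0,0,0,0,0,0,0.4,0,0,0,0,0,-15,0.4,0,0,0,0,0,-40,0.4,0,0,0,0,0,-50,0.4,0,0,0,0,0,-50,0.8,0,0,0,0,0,0,1],
)

```text
clock: 19.18
position: [0.6048, 0.0009, 0.1774]
ee_rot: [0.005, 0.609, 0.793, 0.003]
contact_force: [0.2, 0.4, 0.4]
width: 0.0691
```

```bash
python3 - <<'E'
from h import *
im,s=snap("w14");save("w14",im,1.25)
im=get_image("scene");save("w14s",im,9,(325,175,375,225))
go(.427,-.122,.12,14.5)
E
```

```text
t 19.275 pos [0.6016 0.0012 0.1724] F [-0.7 -0.6  0.6] w 82.4 toolz [ 0.002 -0.    -1.   ] tooly deg 15.0 delta tool mm [ -73.7 -200.7   52.1] turn wz (tool) 0.5
```

View pics/w14.png

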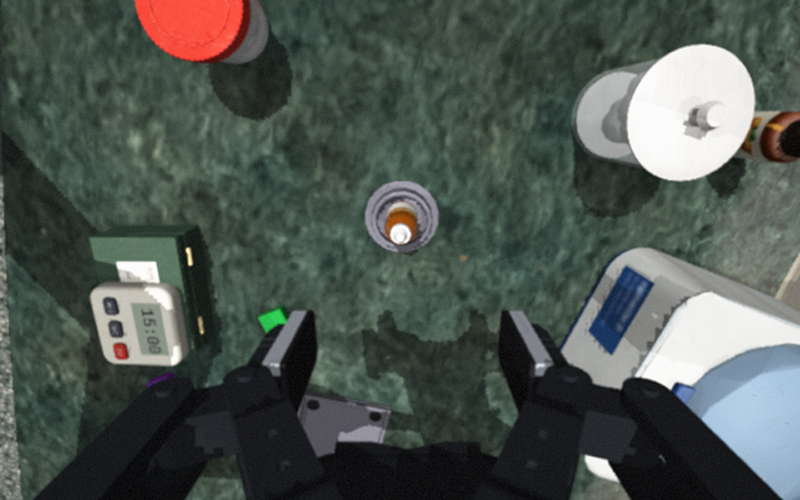

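View pics/w14s.png

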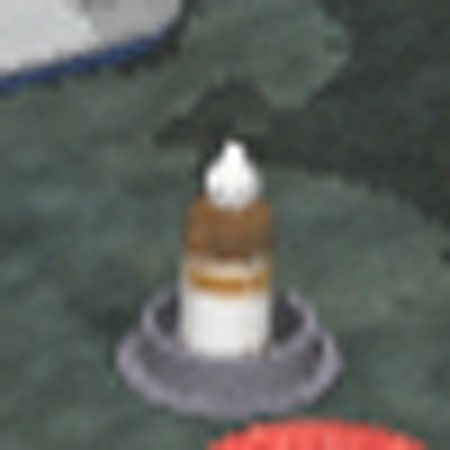

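```bash
python3 - <<'E'
from h import *
np.set_printoptions(precision=1,suppress=True)
ps=[]
for n in("w1","w2","w14"):
    im,s=load(n);C=cam("wrist",s)
    h=cv2.cvtColor(im,cv2.COLOR_RGB2HSV);m=((h[...,0]>50)&(h[...,0]<72)&(h[...,1]>200)&(h[...,2]>120)).astype(np.uint8)
    k,l,st,ce=cv2.connectedComponentsWithStats(m);i=1+np.argmax(st[1:,4]);print(n,st[i],ce[i])
    ys,xs=np.where(l==i);pts=np.c_[xs,ys].astype(float)
    P=plane(C,pts,.012)[:,:2]*1000;print("at z.012",P.min(0),P.max(0))
    P=plane(C,pts,.055)[:,:2]*1000;print("at z.055",P.min(0),P.max(0))
im,s=load("w2");C=cam("wrist",s)
print("green knob",plane(C,[(552/1.25,215/1.25)],.052)*1000,"foot far end",plane(C,[(520/1.25,188/1.25),(541/1.25,183/1.25),(527/1.25,228/1.25)],.012)*1000)
# timer refined from w14 (no stamp)
im,s=load("w14");C=cam("wrist",s)
h=cv2.cvtColor(im,cv2.COLOR_RGB2HSV);m=((h[...,1]<60)&(h[...,2]>130)).astype(np.uint8);m[:,:60]=0;m[:222]=0;m[300:]=0;m[:,160:]=0
cs,_=cv2.findContours(m,cv2.RETR_EXTERNAL,cv2.CHAIN_APPROX_NONE);c=max(cs,key=cv2.contourArea)[:,0];print(c.min(0),c.max(0))
for zz in(.045,.053):print("timer",rect(C,c.astype(float),zz))
E
```

```text
Traceback (most recent call last):
ValueError: attempt to get argmax of an empty sequence
```

```bash
python3 - <<'E'
from h import *
np.set_printoptions(precision=1,suppress=True)
im,s=load("w2");C=cam("wrist",s)
print("green knob",plane(C,[(552/1.25,215/1.25)],.052)*1000,"foot",plane(C,[(520/1.25,188/1.25),(541/1.25,183/1.25),(527/1.25,228/1.25)],.012)*1000)
im,s=load("w14");C=cam("wrist",s)
h=cv2.cvtColor(im,cv2.COLOR_RGB2HSV);m=((h[...,1]<60)&(h[...,2]>130)).astype(np.uint8);m[:,:60]=0;m[:222]=0;m[300:]=0;m[:,160:]=0
cs,_=cv2.findContours(m,cv2.RETR_EXTERNAL,cv2.CHAIN_APPROX_NONE);c=max(cs,key=cv2.contourArea)[:,0];print(c.min(0),c.max(0))
for zz in(.045,.053):print("timer",rect(C,c.astype(float),zz))
E
```

```text
green knob [[ 530.5 -124.8   52. ]] foot [[ 505.2 -111.8   12. ]
 [ 524.3 -101.4   12. ]
 [ 526.5 -150.    12. ]]
[ 72 222] [145 292]
timer (array([ 422.8, -122. ]), array([63.8, 75.4]), np.float32(103.5))
timer (array([ 427.4, -116.3]), array([61.9, 73.2]), np.float32(103.5))
```

Request:
drive_tool(
  targets=[0,0,0.5,0,0,0,1,0,0,0,-14.4,-40.2,0,1,0,0,0,-14.4,-40.2,0,1,0,0,0,-14.4,-40.2,0,1,0,0,0,-14.4,-40.2,0,1,0,0,0,-14.4,-40.2,0,1,0,0,0,0,0,30,1,0,0,0,0,0,20,1,0,0,0,0,0,0,1,0,0,0,0,0,0,1],
)

```text
clock: 20.52
position: [0.4252, -0.1189, 0.1213]
ee_rot: [-0.0, 0.612, 0.791, -0.0]
contact_force: [0.3, 0.1, -0.3]
width: 0.0854
```

```bash
python3 - <<'E'
from h import *
im,s=snap("w15");save("w15",im,1.25)
go(.427,-.1217,.035,14.5)
E
```

```text
t 20.575 pos [ 0.4255 -0.119   0.1216] F [-0.3  0.5 -0.9] w 85.4 toolz [ 0.001 -0.    -1.   ] tooly deg 14.5 delta tool mm [-3.   0.7 86.6] turn wz (tool) 0.0
```

View pics/w15.png

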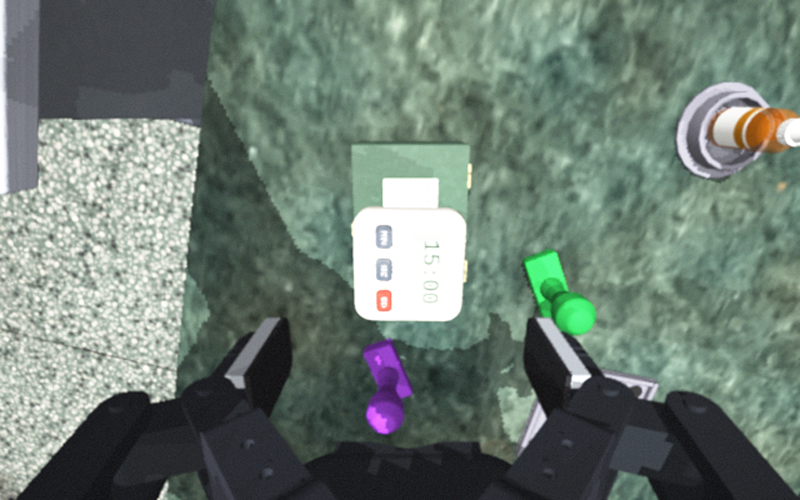

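```bash
python3 - <<'E'
from h import *
np.set_printoptions(precision=1,suppress=True)
im,s=load("w15");C=cam("wrist",s)
z=lambda L:[(u/1.25-.1,v/1.25-.1) for u,v in L]
for zz in(.045,.05):
  P=plane(C,z([(353,265),(466,265),(410,208),(410,320)]),zz)*1000;print(P,(P[0]+P[1])/2,np.linalg.norm(P[0]-P[1]),(P[2]+P[3])/2,np.linalg.norm(P[2]-P[3]))
t=(s["position"]);Rm=q2R(s["ee_rot"])
for L in([(353,265),(466,265)],[(410,208),(410,320)]):
    P=plane(C,z(L),.047);print(((P-t)@Rm*1000).mean(0))
E
```

```text
[[ 395.8 -130.7   45. ]
 [ 459.2 -114.3   45. ]
 [ 419.3  -89.9   45. ]
 [ 436.7 -156.7   45. ]] [ 427.5 -122.5   45. ] 65.42766148405524 [ 428.  -123.3   45. ] 69.00003423756758
[[ 396.1 -128.7   50. ]
 [ 458.  -112.7   50. ]
 [ 419.   -88.9   50. ]
 [ 436.  -154.2   50. ]] [ 427.  -120.7   50. ] 63.93435142156138 [ 427.5 -121.5   50. ] 67.42518893357492
[-3.4  1.3 74.3]
[-4.3  1.6 74.3]
```

Request:
drive_tool(
  targets=[0,0,0,-3.3,1.2,30,1,0,0,0,0,0,25,1,0,0,0,0,0,15,1,0,0,0,0,0,10,1,0,0,0,0,0,5,1,0,0,0,0,0,0,1,0,0,0,0,0,0,1],
)

```text
clock: 21.45
position: [0.4275, -0.122, 0.0368]
ee_rot: [0.001, 0.612, 0.791, 0.0]
contact_force: [0.5, 0.4, 0.6]
width: 0.0857
```

```bash
python3 - <<'E'
from h import *
im,s=snap("w16");save("w16",im,1.25)
go(.4275,-.122,.035,14.5)
save("w16s",get_image("scene"),5,(385,150,500,250))
E
```

```text
t 21.5 pos [ 0.4275 -0.122   0.0368] F [-0.8 -0.6 -0.2] w 85.6 toolz [ 0.001 -0.001 -1.   ] tooly deg 14.5 delta tool mm [-0.   0.   1.8] turn wz (tool) 0.0
```

View pics/w16.png

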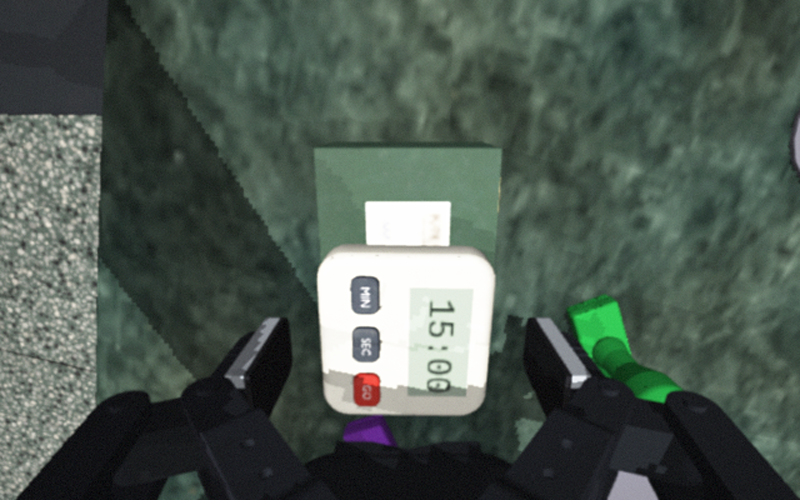

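View pics/w16s.png

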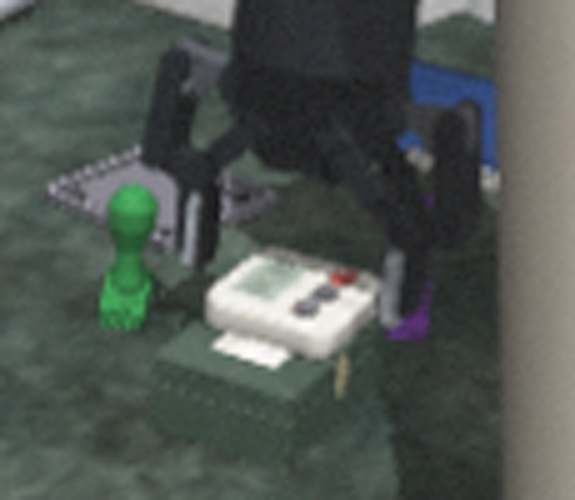

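The timer is centred between the pads, at about 325 px against 326. Closing.

Request:
drive_tool(
  targets=[0,0,0,0,0,1.5,1,0,0,0,0,0,0,0.9,0,0,0,0,0,0,0.8,0,0,0,0,0,0,0.7,0,0,0,0,0,0,0.6,0,0,0,0,0,0,0.6,0,0,0,0,0,0,0.6],
  grip_force=35,
)

```text
clock: 22.42
position: [0.427, -0.1218, 0.0352]
ee_rot: [0.0, 0.612, 0.791, -0.0]
contact_force: [-1.7, 0.8, 5.7]
width: 0.0602
```

Request:
drive_tool(
  targets=[0,0,0,0,0,-4,0.6,0,0,0,0,0,-10,0.6,0,0,0,0,0,-20,0.6,0,0,0,0,0,-25,0.6,0,0,0,0,0,-25,0.6,0,0,0,0,0,0,0.6],
)

```text
clock: 23.18
position: [0.4286, -0.1225, 0.1207]
ee_rot: [0.003, 0.612, 0.791, 0.001]
contact_force: [0.2, -0.3, -0.6]
width: 0.0602
```

```bash
python3 - <<'E'
from h import *
im,s=snap("w17");save("w17",im,1.25)
go(.599,-.2275,.11,2)
save("w17s",get_image("scene"),4,(355,130,500,250))
E
```

```text
t 23.225 pos [ 0.4275 -0.122   0.1195] F [ 0.3  1.3 -1.4] w 60.2 toolz [ 0.002 -0.001 -1.   ] tooly deg 14.5 delta tool mm [-145.1  139.5   10. ] turn wz (tool) 12.5
```

View pics/w17.png

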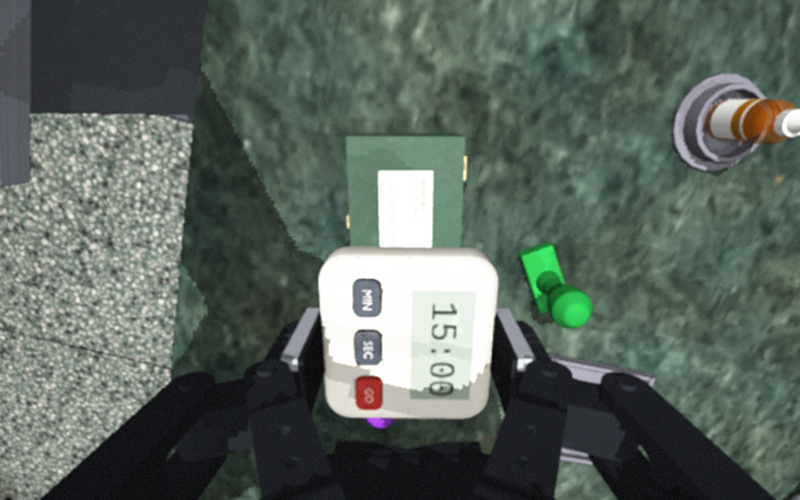

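View pics/w17s.png

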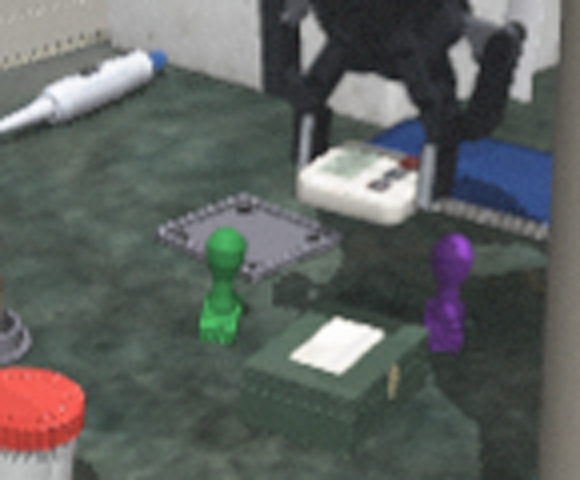

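Request:
drive_tool(
  targets=[0,0,6.25,0,0,0,0.6,0,0,6.25,0,0,0,0.6,0,0,0,-22.3,33.6,0,0.6,0,0,0,-22.3,33.6,0,0.6,0,0,0,-22.3,33.6,0,0.6,0,0,0,-22.3,33.6,0,0.6,0,0,0,-22.3,33.6,0,0.6,0,0,0,0,0,0,0.6,0,0,0,0,0,0,0.6],
)

```text
clock: 24.4
position: [0.5973, -0.2265, 0.117]
ee_rot: [-0.002, 0.695, 0.719, -0.001]
contact_force: [0.4, 0.2, -0.9]
width: 0.0601
```

```bash
python3 - <<'E'
from h import *
im,s=snap("w18");save("w18",im,1.25)
go(.599,-.2275,.001,2)
np.set_printoptions(precision=1,suppress=True)
E
```

```text
t 24.45 pos [ 0.5972 -0.2263  0.1175] F [-0.5  0.3 -1. ] w 60.2 toolz [-0.003  0.002 -1.   ] tooly deg 2.0 delta tool mm [ -1.5   2.2 116.5] turn wz (tool) 0.0
```

View pics/w18.png

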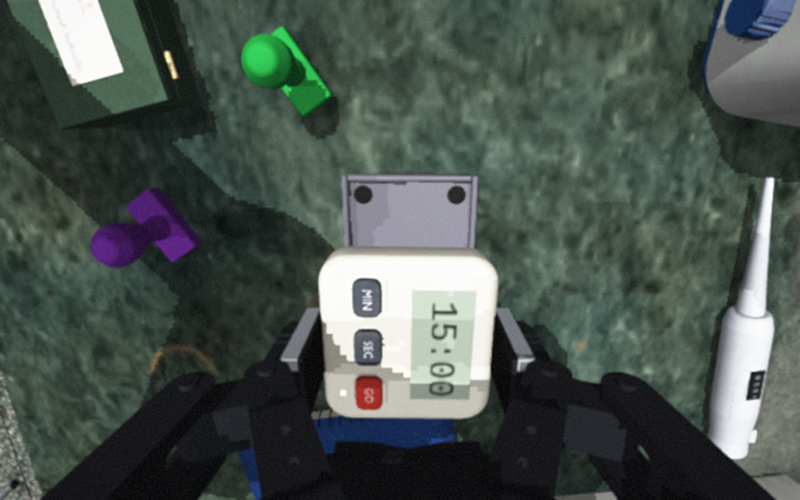

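```bash
python3 - <<'E'
from h import *
np.set_printoptions(precision=1,suppress=True)
im,s=load("w18");C=cam("wrist",s)
z=lambda L:[(u/1.25-.1,v/1.25-.1) for u,v in L]
print("pads",plane(C,z([(363,195),(456,195)]),.003)*1000,"rim",plane(C,z([(346,177),(475,177)]),.008)*1000)
b=s["position"][2]+.002
P=plane(C,z([(320,285),(498,285),(409,249),(409,418)]),b+.011)*1000
print("timer",P)
g=[(335,253),(480,253)];print("top edge dir",plane(C,z(g),b+.012)*1000)
E
```

```text
pads [[ 567.4 -197.2    3. ]
 [ 627.2 -195.1    3. ]] rim [[ 557.3 -185.3    8. ]
 [ 637.6 -182.5    8. ]]
timer [[ 566.2 -206.5  130. ]
 [ 628.3 -204.2  130. ]
 [ 596.8 -192.2  130. ]
 [ 599.3 -261.7  130. ]]
top edge dir [[ 571.8 -194.2  131. ]
 [ 620.8 -192.4  131. ]]
```

Request:
drive_tool(
  targets=[0,0,0,-1.4,0.7,25,0.6,0,0,0,0,0,30,0.6,0,0,0,0,0,25,0.6,0,0,0,0,0,15,0.6,0,0,0,0,0,8,0.6,0,0,0,0,0,3,0.6,0,0,0,0,0,0,0.6,0,0,0,0,0,0,0.6],
)

```text
clock: 25.45
position: [0.6002, -0.229, 0.0136]
ee_rot: [0.001, 0.695, 0.719, 0.0]
contact_force: [-0.5, 0.0, -1.6]
width: 0.0603
```

```bash
python3 - <<'E'
from h import *
im,s=snap("w19");save("w19",im,1.25)
go(.5987,-.2284,.001,2)
save("w19s",get_image("scene"),7,(375,145,460,215))
E
```

```text
t 25.5 pos [ 0.6001 -0.2289  0.0135] F [ 0.1 -0.5  0.1] w 60.1 toolz [ 0.001 -0.001 -1.   ] tooly deg 2.0 delta tool mm [ 0.6 -1.4 12.5] turn wz (tool) 0.0
```

View pics/w19.png

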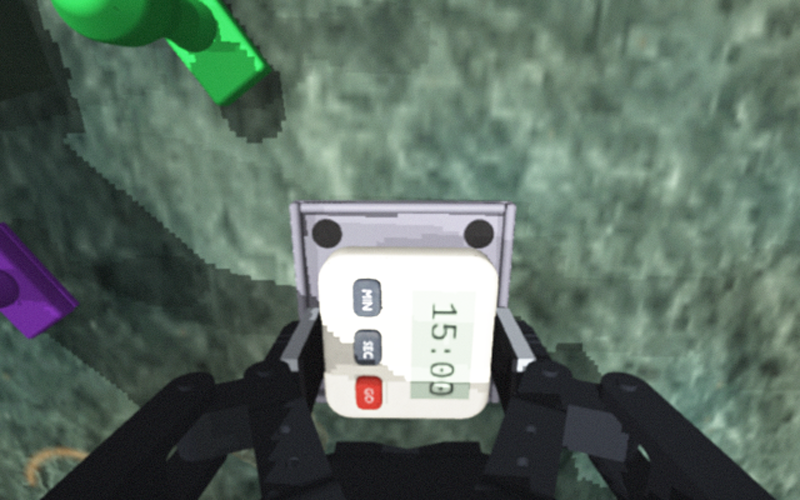

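View pics/w19s.png

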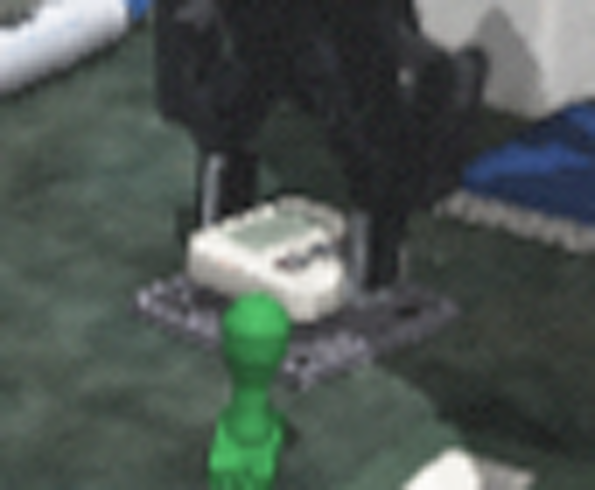

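Request:
drive_tool(
  targets=[0,0,0,0.5,-1.7,6,0.6,0,0,0,0,0,3,0.6,0,0,0,0,0,1,0.6,0,0,0,0,0,0,0.6,0,0,0,0,0,0,0.6],
)

```text
clock: 26.18
position: [0.598, -0.2283, 0.0028]
ee_rot: [0.0, 0.695, 0.719, 0.0]
contact_force: [0.5, 0.2, -1.3]
width: 0.0602
```

Request:
drive_tool(
  targets=[0,0,0,0,0,1,0.6,0,0,0,0,0,0,0.6],
)

```text
clock: 26.42
position: [0.5979, -0.2282, 0.0018]
ee_rot: [-0.0, 0.695, 0.719, -0.0]
contact_force: [-0.1, -0.5, -0.2]
width: 0.0603
```

Request:
drive_tool(
  targets=[0,0,0,0,0,0.7,0.6,0,0,0,0,0,0,0.6],
)

```text
clock: 26.68
position: [0.598, -0.2283, 0.0013]
ee_rot: [0.0, 0.695, 0.719, 0.0]
contact_force: [-0.9, -0.4, 0.7]
width: 0.0601
```

Request:
drive_tool(
  targets=[0,0,0,0,0,0.6,0.6,0,0,0,0,0,0,0.6],
)

```text
clock: 26.92
position: [0.598, -0.2283, 0.0013]
ee_rot: [0.0, 0.694, 0.719, 0.0]
contact_force: [-1.3, -0.1, 5.7]
width: 0.0602
```

Contact at the expected height, 5.7 N. Releasing the timer.

Request:
drive_tool(
  targets=[0,0,0,0,0,0,0.8,0,0,0,0,0,0,0.9,0,0,0,0,0,0,1,0,0,0,0,0,-15,1,0,0,0,0,0,-35,1,0,0,0,0,0,-50,1,0,0,0,0,0,-50,1,0,0,0,0,0,0,1],
)

```text
clock: 27.92
position: [0.6009, -0.2297, 0.1568]
ee_rot: [0.006, 0.694, 0.719, 0.002]
contact_force: [0.1, -0.4, -0.4]
width: 0.0853
```

```bash
python3 - <<'E'
from h import *
im,s=snap("w20");save("w20",im,1.25)
np.set_printoptions(precision=1,suppress=True)
im,s=load("w17");C=cam("wrist",s)
z=lambda L:[(u/1.25-.1,v/1.25-.1) for u,v in L]
print(plane(C,z([(347,137),(465,137)]),.037)*1000,"hook",plane(C,z([(349,221)]),.03)*1000)
go(.422,-.11,.15,14.5)
save("w20s",get_image("scene"),5,(375,145,500,250))
E
```

```text
[[380.4 -65.6  37. ]
 [442.6 -49.5  37. ]] hook [[ 390.8 -113.3   30. ]]
t 27.975 pos [ 0.6 -0.2  0.2] F [-0.7 -0.8 -0.6] w 85.5 toolz [ 0. -0. -1.] tooly deg 2.0 delta tool mm [ 125.1 -173.     2.6] turn wz (tool) -12.5
```

View pics/w20.png

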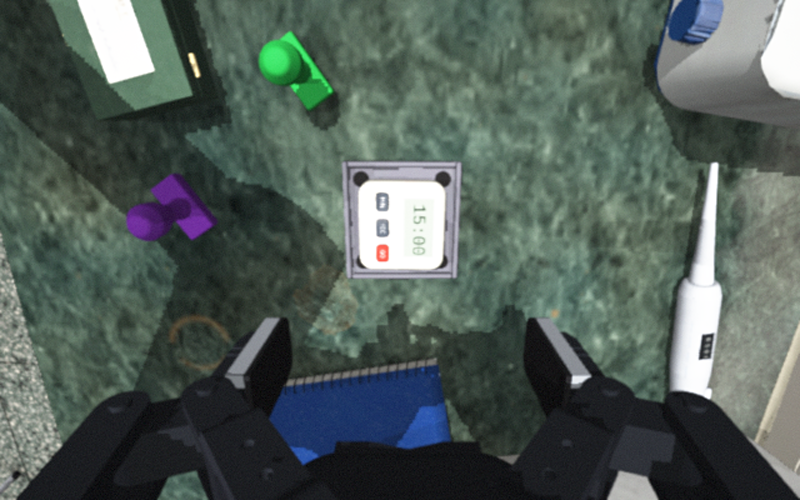

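View pics/w20s.png

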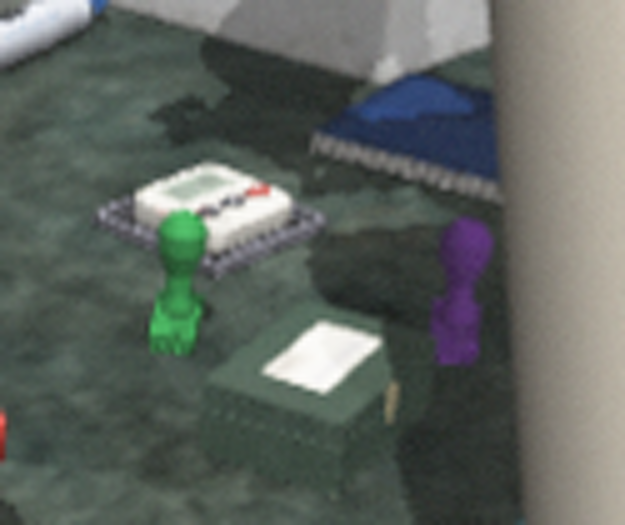

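```bash
python3 - <<'E'
from h import *
im,s=load("w14");a=cv2.resize(im[175:300,65:180],None,fx=5,fy=5,interpolation=cv2.INTER_CUBIC)
im=get_image("scene");b=cv2.resize(im[200:250,410:460],None,fx=8,fy=8,interpolation=cv2.INTER_CUBIC)
print(a.shape,b.shape)
o=np.zeros((600,780,3),np.uint8)
a=cv2.resize(a,(int(575*.65),int(625*.65)));o[:a.shape[0],:a.shape[1]]=a;o[:400,378:778]=b
cv2.imwrite("pics/hk.png",o[:,:,::-1])
E
```

```text
(625, 575, 3) (400, 400, 3)
```

View pics/hk.png

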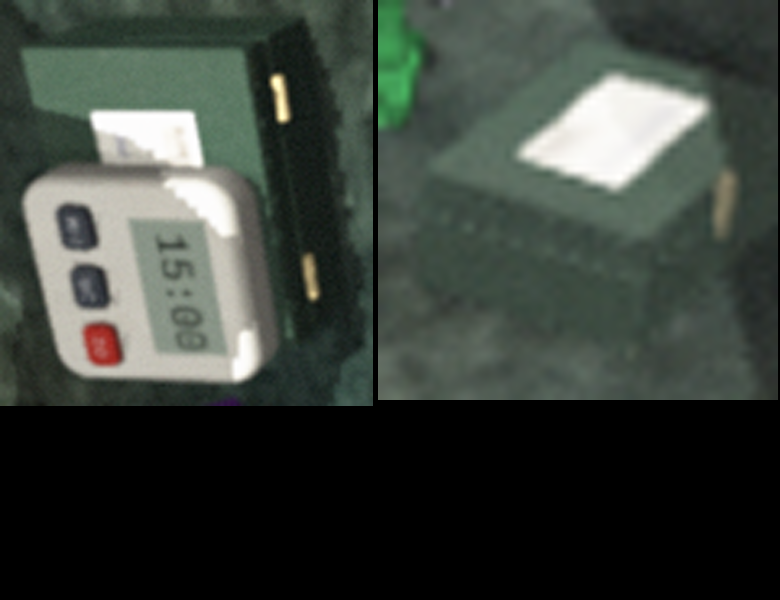

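The timer is flat and centred in its tray. For the slide box I'll grip 14 mm toward +y, which keeps the pads off the hook.

Request:
drive_tool(
  targets=[0,0,-6.25,0,0,0,1,0,0,-6.25,0,0,0,1,0,0,0,35.6,-27.8,0,1,0,0,0,35.6,-27.8,0,1,0,0,0,35.6,-27.8,0,1,0,0,0,35.6,-27.8,0,1,0,0,0,35.6,-27.8,0,1,0,0,0,0,0,0,1,0,0,0,0,0,0,1],
)

```text
clock: 29.2
position: [0.4189, -0.0909, 0.15]
ee_rot: [-0.0, 0.612, 0.791, -0.0]
contact_force: [0.6, -0.1, 0.5]
width: 0.0851
```

```bash
python3 - <<'E'
from h import *
im,s=snap("w21");save("w21",im,1.25)
go(.4202,-.091,.0005,14.5)
save("w21z",im,4,(250,60,420,205))
E
```

```text
t 29.25 pos [ 0.4194 -0.0913  0.1501] F [-0.1  0.5  0.5] w 85.5 toolz [ 0. -0. -1.] tooly deg 14.5 delta tool mm [1.000e-01 8.000e-01 1.496e+02] turn wz (tool) 0.0
```

View pics/w21.png

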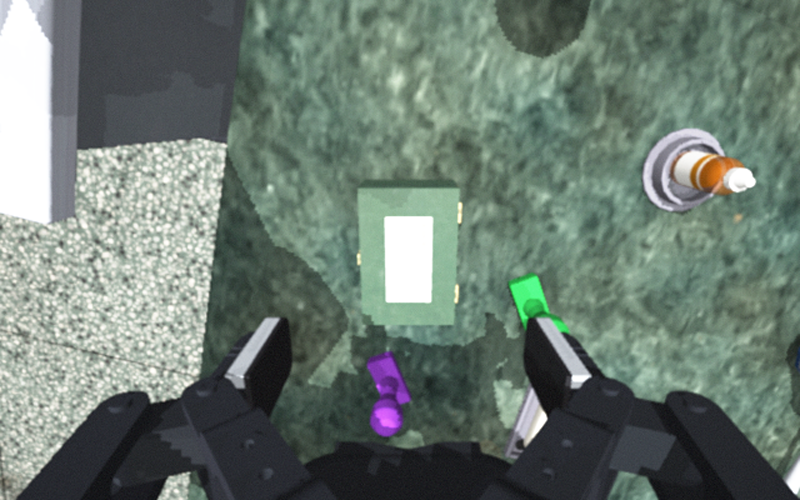

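View pics/w21z.png

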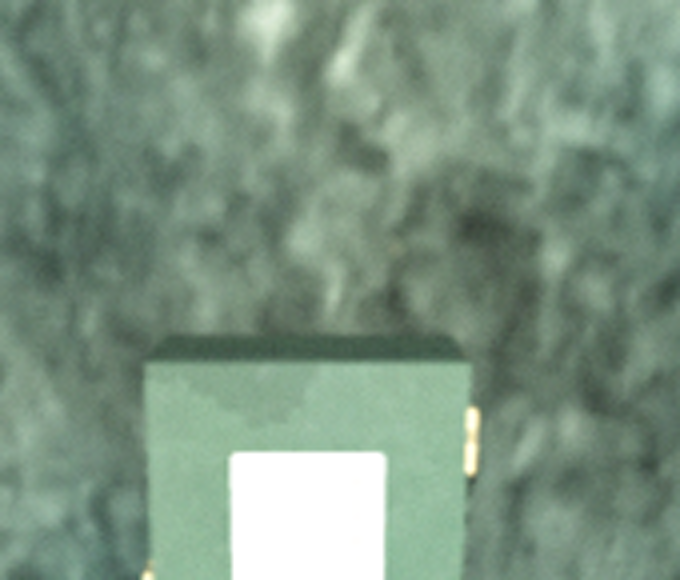

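```bash
python3 - <<'E'
from h import *
np.set_printoptions(precision=1,suppress=True)
im,s=load("w21");C=cam("wrist",s)
z=lambda L:[(u/1.25-.1,v/1.25-.1) for u,v in L]
P=plane(C,z([(359,188.5),(461,188.5),(455,325),(362,325)]),.037);c=P.mean(0)
e=P[:2].mean(0)-P[2:].mean(0);L=np.linalg.norm(e);yd=e/L;xd=np.array([yd[1],-yd[0],0])
print(c*1000,L*1000,np.degrees(np.arctan2(yd[1],yd[0])),np.linalg.norm(P[0]-P[1])*1000)
H=plane(C,z([(460,203),(460,222),(457,284),(457,303),(359,252),(359,267)]),.026)-c
print(np.c_[H@xd,H@yd]*1000)
g=c+.0145*yd;print(g*1000)
go(g[0],g[1],.0005,14.5)
E
```

```text
[ 423.8 -104.4   37. ] 97.26943143190138 103.99446298088176 65.07634791922793
[[ 33.8  37.4]
 [ 34.4  24.2]
 [ 34.5 -21.5]
 [ 35.2 -36.4]
 [-35.    2. ]
 [-35.3  -9.1]]
[420.3 -90.3  37. ]
t 29.25 pos [ 0.4 -0.1  0.2] F [-0.1  0.5  0.5] w 85.5 toolz [ 0. -0. -1.] tooly deg 14.5 delta tool mm [  0.7   1.1 149.6] turn wz (tool) 0.0
```

Request:
drive_tool(
  targets=[0,0,0,2.2,0.8,40,1,0,0,0,0,0,40,1,0,0,0,0,0,30,1,0,0,0,0,0,20,1,0,0,0,0,0,10,1,0,0,0,0,0,5,1,0,0,0,0,0,0,1,0,0,0,0,0,0,1],
)

```text
clock: 30.25
position: [0.4195, -0.0887, 0.0061]
ee_rot: [0.001, 0.612, 0.791, 0.0]
contact_force: [0.1, -0.4, -0.2]
width: 0.0858
```

```bash
python3 - <<'E'
from h import *
im,s=snap("w22");save("w22",im,1.25)
go(.4199,-.0889,.0005,14.5)
save("w22s",get_image("scene"),5,(385,150,500,250))
E
```

```text
t 30.3 pos [ 0.4195 -0.0887  0.0061] F [-0.2 -0.2 -0.1] w 85.2 toolz [ 0.002 -0.001 -1.   ] tooly deg 14.5 delta tool mm [-0.3  0.3  5.6] turn wz (tool) 0.0
```

View pics/w22.png

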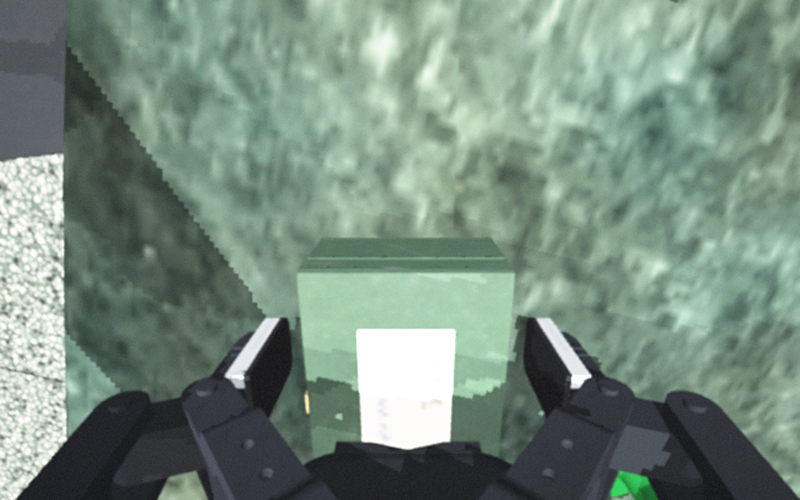

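View pics/w22s.png

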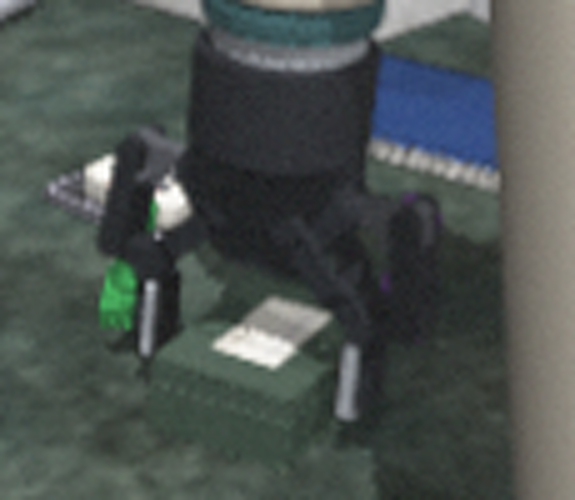

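The box is centred in the jaws at 326 px, and the hook lies behind the pads at (246,322) px. Closing.

Request:
drive_tool(
  targets=[0,0,0,0,0,4.5,1,0,0,0,0,0,0,1,0,0,0,0,0,0,0.9,0,0,0,0,0,0,0.8,0,0,0,0,0,0,0.7,0,0,0,0,0,0,0.65,0,0,0,0,0,0,0.65,0,0,0,0,0,0,0.65],
  grip_force=60,
)

```text
clock: 31.35
position: [0.419, -0.0885, 0.0013]
ee_rot: [0.0, 0.612, 0.791, -0.0]
contact_force: [-0.6, -0.4, 5.5]
width: 0.0648
```

Request:
drive_tool(
  targets=[0,0,0,0,0,-4,0.65,0,0,0,0,0,-10,0.65,0,0,0,0,0,-20,0.65,0,0,0,0,0,-30,0.65,0,0,0,0,0,-35,0.65,0,0,0,0,0,-25,0.65,0,0,0,0,0,0,0.65,0,0,0,0,0,0,0.65],
)

```text
clock: 32.35
position: [0.418, -0.0881, 0.1243]
ee_rot: [-0.001, 0.612, 0.791, -0.0]
contact_force: [-0.1, -0.3, -2.5]
width: 0.0652
```

```bash
python3 - <<'E'
from h import *
im,s=snap("w23");save("w23",im,1.25)
go(.443,.3595,.12,-1.6)
save("w23s",get_image("scene"),4,(355,130,500,250))
E
```

```text
t 32.4 pos [ 0.4178 -0.088   0.1239] F [ 0.7  0.1 -2.1] w 65.5 toolz [-0.002  0.001 -1.   ] tooly deg 14.5 delta tool mm [426.9 136.6   4.2] turn wz (tool) 16.1
```

View pics/w23.png

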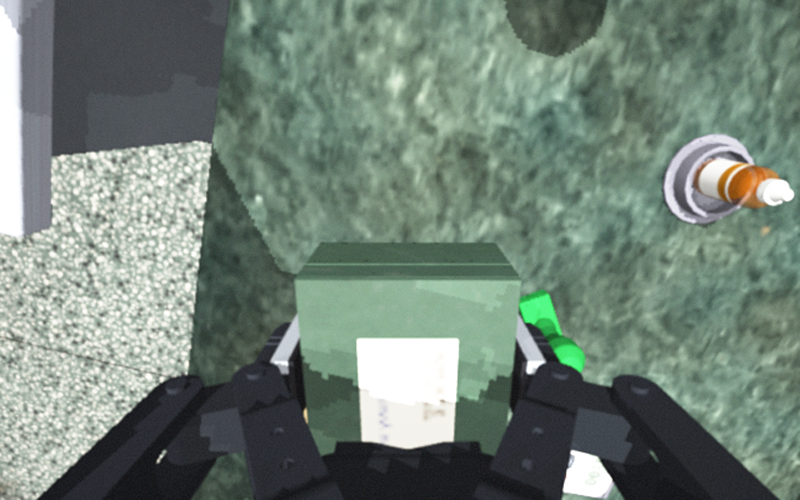

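View pics/w23s.png

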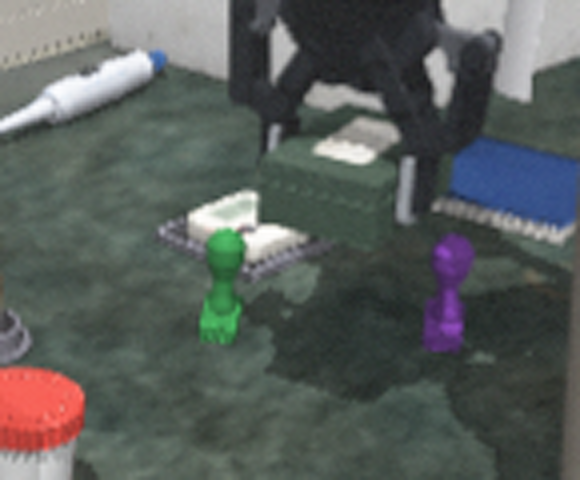

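Request:
drive_tool(
  targets=[0,0,5.4,0,0,-15,0.65,0,0,5.4,0,0,-15,0.65,0,0,5.3,0,0,0,0.65,0,0,0,0,0,0,0.65],
)

```text
clock: 32.95
position: [0.4183, -0.0882, 0.1541]
ee_rot: [-0.001, 0.716, 0.698, -0.0]
contact_force: [-0.0, 0.0, -3.2]
width: 0.0653
```

Request:
drive_tool(
  targets=[0,0,0,20,1.3,0,0.65,0,0,0,45,1.3,0,0.65,0,0,0,45,1.3,0,0.65,0,0,0,45,1.3,0,0.65,0,0,0,45,1.3,0,0.65,0,0,0,45,1.3,0,0.65,0,0,0,45,1.3,0,0.65,0,0,0,45,1.3,0,0.65,0,0,0,45,1.3,0,0.65,0,0,0,45,1.3,0,0.65,0,0,0,23,0.1,0,0.65,0,0,0,0,0,0,0.65],
)

```text
clock: 34.45
position: [0.444, 0.3597, 0.1538]
ee_rot: [0.0, 0.716, 0.698, -0.001]
contact_force: [-0.9, -0.0, -1.2]
width: 0.0655
```

```bash
python3 - <<'E'
from h import *
im,s=snap("w24");save("w24",im,1.25)
go(.4434,.3595,.12,-1.6)
save("w24d",get_image("side"),4,(250,220,400,350))
E
```

```text
t 34.5 pos [0.4438 0.3584 0.154 ] F [-0.5 -1.4 -1.8] w 65.2 toolz [-0.002 -0.002 -1.   ] tooly deg -1.5 delta tool mm [ 1.2 -0.4 34. ] turn wz (tool) 0.1
```

View pics/w24.png

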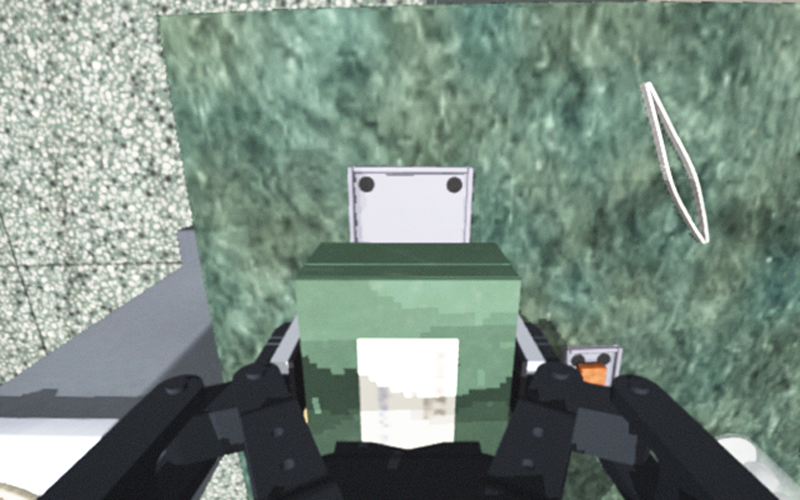

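View pics/w24d.png

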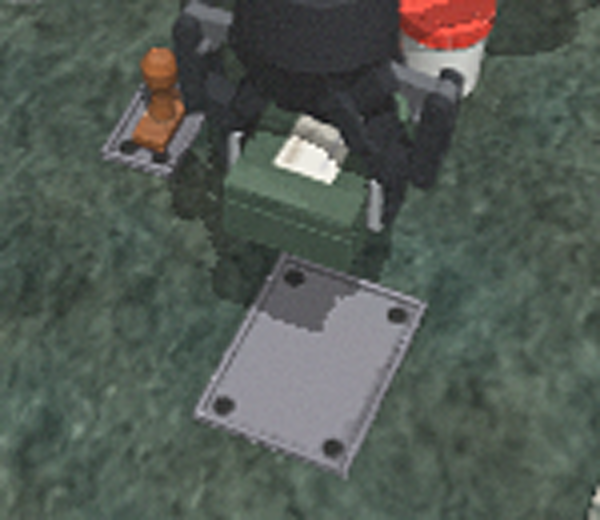

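```bash
python3 - <<'E'
from h import *
np.set_printoptions(precision=1,suppress=True)
im,s=load("w24");C=cam("wrist",s)
z=lambda L:[(u/1.25-.1,v/1.25-.1) for u,v in L]
p=plane(C,z([(366.5,185),(454.5,185)]),.003)*1000
r=plane(C,z([(349,168.5),(472.5,168.5)]),.008)*1000
b=s["position"][2]-.0013
t=plane(C,z([(297,278),(520,278)]),b+.037)*1000
u=plane(C,z([(318,244),(499,244)]),b)*1000
for n,x in(("pads",p),("rim",r),("boxtop",t),("boxbot",u)):
    d=x[1]-x[0];print(n,x.mean(0),np.linalg.norm(d),np.degrees(np.arctan2(d[1],d[0])))
save("w24z",im,3,(225,125,435,320))
E
```

```text
pads [447.  390.2   3. ] 64.26366596814259 -1.4275034096766832
rim [447.4 402.8   8. ] 87.64923076041607 -1.4278214543595702
boxtop [445.2 392.6 189.5] 63.880857525443425 -1.4208123389280642
boxbot [445.3 391.4 152.5] 67.85334231501528 -1.4245232190370425
```

View pics/w24z.png

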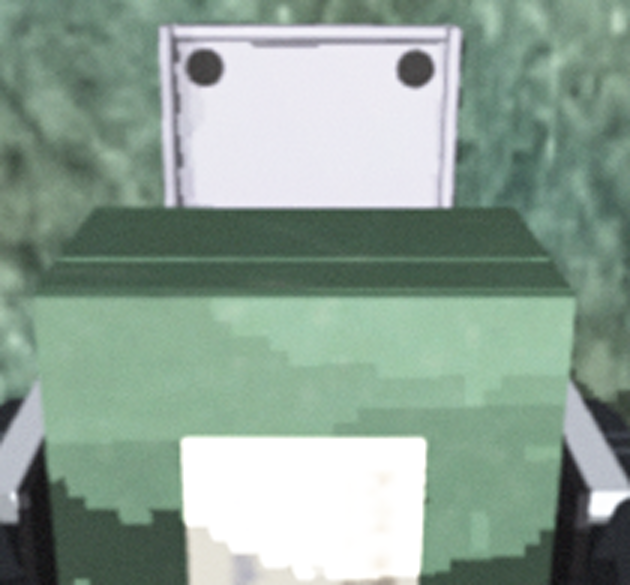

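Request:
drive_tool(
  targets=[0,0,0,-1,1.5,25,0.65,0,0,0,0,0,35,0.65,0,0,0,0,0,30,0.65,0,0,0,0,0,20,0.65,0,0,0,0,0,14,0.65,0,0,0,0,0,9,0.65,0,0,0,0,0,4,0.65,0,0,0,0,0,0,0.65,0,0,0,0,0,0,0.65],
)

```text
clock: 35.67
position: [0.4462, 0.3583, 0.0186]
ee_rot: [0.0, 0.717, 0.697, 0.001]
contact_force: [-0.2, 0.2, -2.0]
width: 0.0652
```

```bash
python3 - <<'E'
from h import *
im,s=snap("w25");save("w25",im,1.25)
go(.4455,.358,.0043,-1.5)
save("w25d",get_image("side"),4,(250,240,400,350))
save("w25s",get_image("scene"),4,(190,220,330,350))
E
```

```text
t 35.725 pos [0.4462 0.3583 0.0186] F [ 0.2  0.7 -1.7] w 65.0 toolz [ 0.001  0.001 -1.   ] tooly deg -1.6 delta tool mm [-0.3 -0.7 14.3] turn wz (tool) -0.1
```

View pics/w25.png

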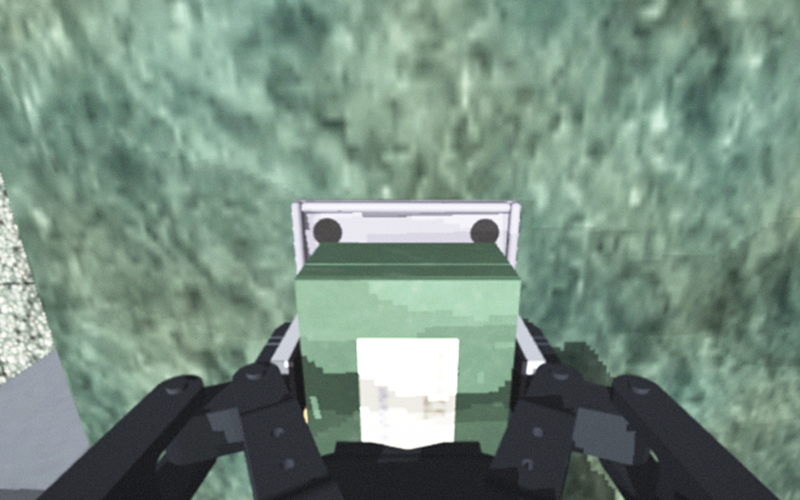

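View pics/w25d.png

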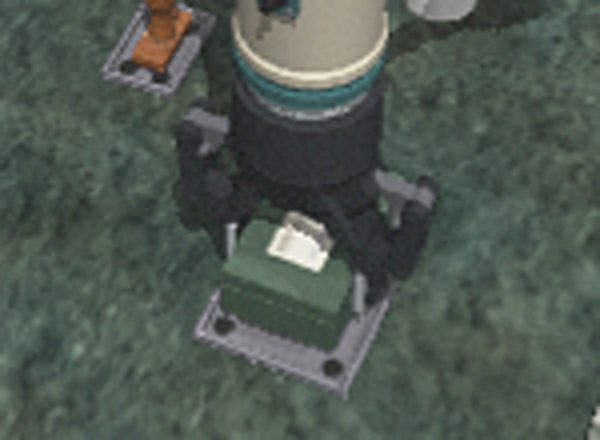

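View pics/w25s.png

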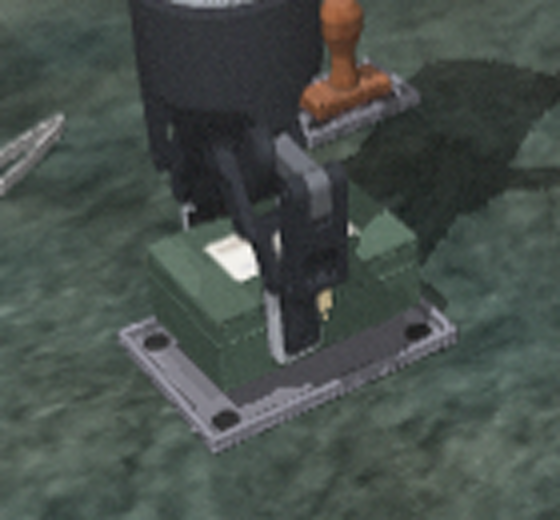

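```bash
python3 - <<'E'
from h import *
np.set_printoptions(precision=1,suppress=True)
im,s=load("w25");C=cam("wrist",s)
z=lambda L:[(u/1.25-.1,v/1.25-.1) for u,v in L]
b=s["position"][2]-.0013
for n,x in(("rim",plane(C,z([(294,203),(520,203)]),.008)*1000),("pads",plane(C,z([(328,231),(484,231)]),.003)*1000),("bot",plane(C,z([(318,244),(499,244)]),b)*1000),("top",plane(C,z([(297,278),(520,278)]),b+.037)*1000)): print(n,x.mean(0),x)
E
```

```text
rim [447.5 403.8   8. ] [[403.7 405.    8. ]
 [491.2 402.6   8. ]]
pads [446.7 391.2   3. ] [[414.9 392.1   3. ]
 [478.5 390.3   3. ]]
bot [447.7 390.   17.3] [[413.7 391.   17.3]
 [481.6 389.   17.3]]
top [447.5 391.2  54.3] [[415.6 392.1  54.3]
 [479.5 390.3  54.3]]
```

Request:
drive_tool(
  targets=[0,0,0,1,-0.6,7,0.65,0,0,0,0,0,4,0.65,0,0,0,0,0,1.5,0.65,0,0,0,0,0,0,0.65,0,0,0,0,0,0,0.65],
)

```text
clock: 36.45
position: [0.4453, 0.3591, 0.0055]
ee_rot: [0.0, 0.717, 0.697, 0.0]
contact_force: [0.3, -1.0, -2.2]
width: 0.0651
```

Request:
drive_tool(
  targets=[0,0,0,0,0,0.8,0.65,0,0,0,0,0,0,0.65],
)

```text
clock: 36.7
position: [0.4453, 0.359, 0.0047]
ee_rot: [0.0, 0.717, 0.697, 0.0]
contact_force: [-0.6, -0.4, -2.2]
width: 0.0656
```

Request:
drive_tool(
  targets=[0,0,0,0,0,0.6,0.65,0,0,0,0,0,0,0.65],
)

```text
clock: 36.95
position: [0.4453, 0.3591, 0.0044]
ee_rot: [0.0, 0.717, 0.697, 0.0]
contact_force: [-1.0, 0.2, 0.8]
width: 0.0651
```

Request:
drive_tool(
  targets=[0,0,0,0,0,0.6,0.65,0,0,0,0,0,0,0.65],
)

```text
clock: 37.2
position: [0.4453, 0.3591, 0.0044]
ee_rot: [0.0, 0.717, 0.697, 0.0]
contact_force: [-0.4, -1.4, 5.2]
width: 0.0651
```

The box is down, with 5 N of contact at the expected height. I'll release and back off.

Request:
drive_tool(
  targets=[0,0,0,0,0,0,0.75,0,0,0,0,0,0,0.9,0,0,0,0,0,0,1,0,0,0,0,0,0,1,0,0,0,0,0,-15,1,0,0,0,0,0,-35,1,0,0,0,0,0,-50,1,0,0,0,0,0,-60,1,0,0,0,-30,0,-30,1,0,0,0,-50,0,0,1,0,0,0,0,0,0,1,0,0,0,0,0,0,1],
)

```text
clock: 38.7
position: [0.4432, 0.2794, 0.1942]
ee_rot: [-0.0, 0.717, 0.697, 0.001]
contact_force: [-0.5, 0.3, -0.2]
width: 0.0855
```

```bash
python3 - <<'E'
from h import *
im,s=snap("w26");save("w26",im,1.25);print(s["clock"],s["position"])
a=get_image("scene");cv2.imwrite("pics/w26s.png",a[:,:,::-1]);save("w26z",a,4,(190,220,330,350))
b=get_image("side");cv2.imwrite("pics/w26d.png",b[:,:,::-1])
E
```

```text
38.7 [0.44322572 0.27940258 0.19415413]
```

View pics/w26.png

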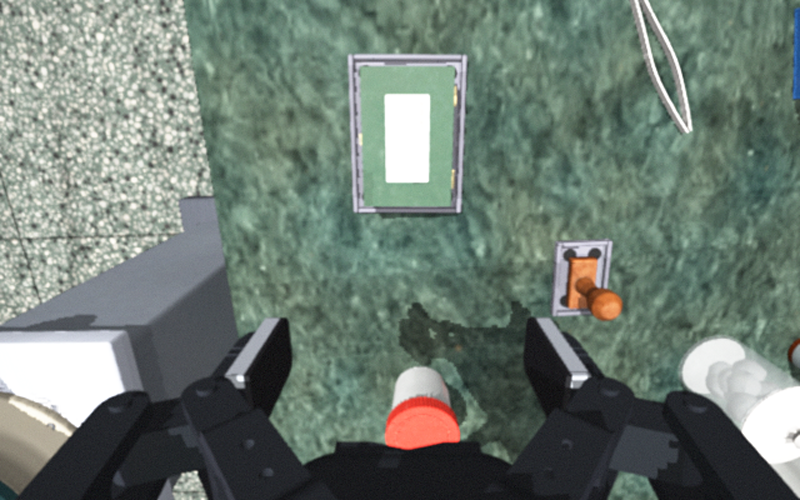

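View pics/w26s.png

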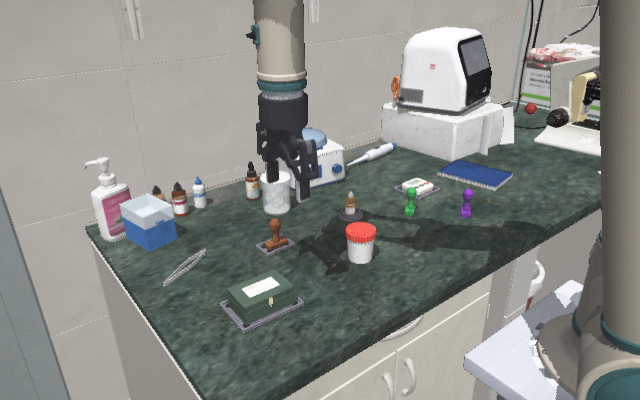

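View pics/w26d.png

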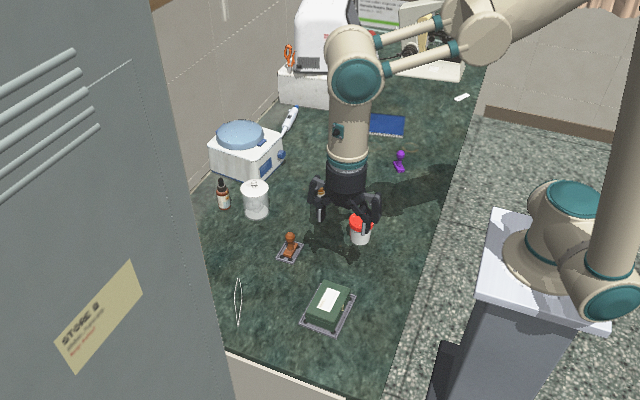

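View pics/w26z.png

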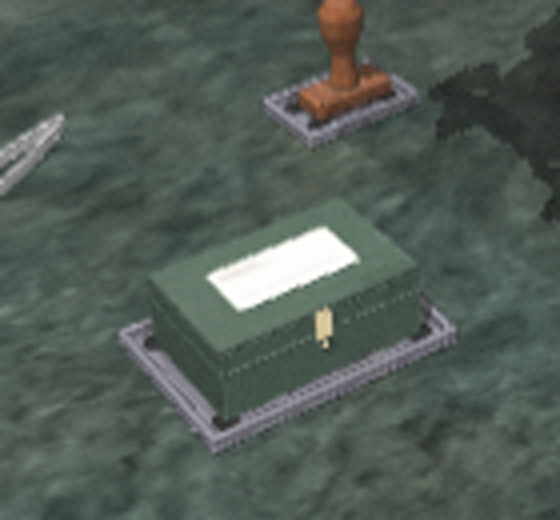

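The pictures show all four things upright in their holders: the box at scene (262,298), stamp (275,240), bottle (350,205) and timer (417,186). The cup and jar haven't moved. I'll check the yaws, then sign off.

```bash
python3 - <<'E'
from h import *
im,s=load("w26");C=cam("wrist",s)
z=lambda L:[(u/1.25-.1,v/1.25-.1) for u,v in L]
def a(L,h):
    p=plane(C,z(L),h);d=p[0]-p[1];return round(float(np.degrees(np.arctan2(d[1],d[0]))),1)
print("box L,R",a([(362,67),(364,205)],.04),a([(454,67),(451,206)],.04),"tray L,R",a([(349,56),(355,212)],.008),a([(466,56),(461,212)],.008))
print("stamp",a([(569,259),(567,306)],.015),"tray",a([(557,242),(554,317)],.008),a([(611,241),(606,312)],.008))
E
```

```text
box L,R 87.5 88.9 tray L,R 88.4 88.7
stamp 93.0 tray 92.6 93.2
```

```bash
python3 - <<'E'
from h import *
im,s=load("w26");a=cv2.resize(im[25:262,275:500],None,fx=2.4,fy=2.4,interpolation=cv2.INTER_CUBIC);cv2.imwrite("pics/fin.png",a[:,:,::-1])
E
```

```text
(no output)
```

View pics/fin.png

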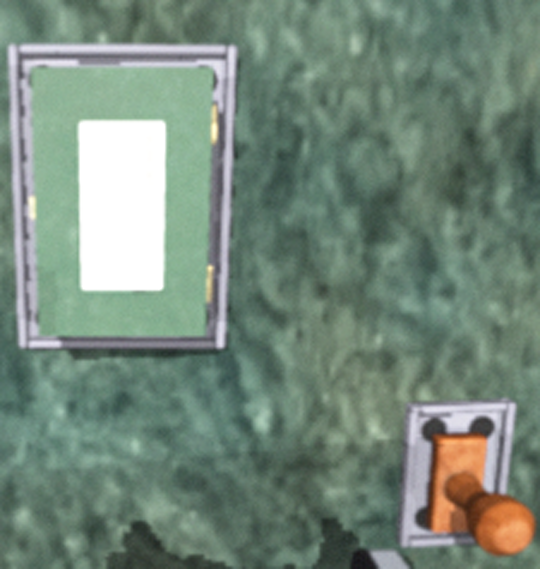

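In this crop the box and the stamp are both square in their trays, within about 1°. Signing off.

```bash
python3 -c "
from rig import *
print(sign_off())"
```

```text
the job is handed in; nothing more can be done
None
```

I took the pile apart from the top down: stamp, dropper bottle, timer, then slide box. Each one was lowered into its own holder until the force reading showed contact, then released. I signed off at about 39 s of the 106 s allowed; sign-off gave no verdict.

**Final pictures:** all four stand upright and inside their holders. The cup and jar look where they were, and nothing was dropped or tipped. The gripper is open about 0.19 m above the bench.

**Squareness:** the stamp and slide box are within about 1° of their trays. I judged the timer (face up) by eye only; it looks square and central.

**Contact forces:** the stamp touched down about 2 mm sooner than I expected and was pressed into its tray at up to about 17 N before I eased off. The other three touched down at 2 to 6 N, where I expected.

**Tray position:** the scene and wrist cameras put the slide-tray centre 2 to 3 mm apart. I went by the wrist view, taken closer in.

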